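# Set up the rinse station on a home-brewing bench

## Robot

A 6-joint arm with a two-finger parallel gripper is mounted at the origin on the work surface. World frame = base frame: x ahead of the robot, y to its left, z up, the work surface at z = 0. Lengths are in m, angles in rad, forces in N, time in s.
With the tool pointing down it reaches from about 0.35 to 0.875 m from the base axis. Payload 15.5 kg.
Tool frame: the origin (TCP) lies on the centre line of the jaws, within the pads' length; the fingertips stand 22 mm ahead of it and the grasp point (between the pads) lies 3 mm ahead of it; z points along the fingers, y is the line along which they close (so a half turn about z gives the same grasp; the last joint's range is limited). The gripper opens to 85 mm and grips with 20 to 120 N. Pads are 22 mm wide; open, the fingers measure 114 mm over their backs; the gripper's body (76 mm by 85 mm) begins 54 mm behind the grasp point. The pads swing forward as they close: fully open they stand 13 mm farther back than shut.
Start: joints at [1.038, 0.494, 1.345, -0, 1.302, -0.096], TCP at [0.265, 0.566, 0.253] pointing down, gripper open.
Joint ranges: [-2.91, 2.91], [-0.82, 2.16], [0.22, 2.67], [-1.22, 4.37], [0.12, 2.79], [-3.08, 3.08]. Speed limits (rad/s): [1.89, 1.89, 2.57, 3.01, 3.01, 3.01].

## Interface

Orientations are given as a unit quaternion [w, x, y, z].
In Python, from plant import manip gives the robot as it stands. The module is installed in compiled form; this text tells all that it offers.
- The arm moves only by the tool drive_tool, never from a script. Its argument "moves" is text: rows parted by semicolons, each of 7 numbers parted by spaces: the turn, a rotation vector about the tool's x, y, z as a fraction of full scale, then the shift along the tool's x, y, z as a fraction of full scale, then the opening, from 0 (shut) to 1 (fully open). A call has 1 to 20 rows; each row shifts and turns the commanded pose from where the row before left it, along the tool's axes as they then stand; what a row does not reach is not made up. Full scale, the value 1, is 4 cm for a shift and 4 degrees for a turn. A row lasts 1/8 s, in which the tool goes at most 62.5 mm and 10.7 degrees, less where a joint would pass 70% of its speed; a pose out of reach is approached as far as the arm can. A call with a number of a shift or a turn outside -1 to 1 is refused whole. A call with a gripper value outside its range is refused whole. The fingers move at their own pace and stop on an object; "newtons" is the grip in N (left out, the last holds). Time passes only in rows, so rows that do not move let the fingers close. It gives the time, the measured TCP pose, the force, the opening and the grip force at its end, in the units of the state.
- manip.observe(): the state, without advancing time (a new reading comes with each control period).
- manip.grab_frame(name): name is "side" or "top"; returns a dict with "color" (420x560x3 uint8, blue, green, red), "fx", "fy", "cx", "cy" (pixels), "dist_coeffs" ([k1, k2, p1, p2, k3] as OpenCV has them; the pictures are not rectified), "world_from_camera" (4x4, takes a point from camera to world coordinates). Camera axes: x right, y up, looking along -z (the intrinsics and any distortion apply to the point x, -y, -z); pixel columns grow to the right and rows downward; lengths in m; the calibration is good to about 2 mm. A picture is of the moment at which its call begins. There is no depth.
- manip.job_done(): hands the job in; it is judged then, once.
Trained networks look in the newest picture that a camera, given by its name, has taken for a name from the list of things; names that differ only in an ending like _2 or _b are one class to them, and where a whole thing is asked for, a point or a joint stands for the part that bears it (a point fixed in the world has none). Each returns a list of dicts, best first, with "confidence" (0 to 1); they miss things now and then, are a little off and sometimes report something else, mostly with a low value. They report only what shows in the picture. A call takes as long as a camera call. They do not tell look-alikes from the thing itself.
- manip.look_for(camera, label): "at" ([column, row] in pixels, amid what is visible of it).
- manip.pinpoint(camera, label): "at" ([column, row] in pixels: a listed point, or the origin of a listed thing).
The state is a dict: "time_s": time; "qpos": joint angles; "qvel": joint speeds; "effort": joint torques, N m; "eef_pos": TCP position; "tool_rot": TCP orientation; "force": force on the tool from outside, world axes, zero at the start; "wrist_torque": the same for the moment, N m; "width": opening from 0.0 (shut) to 1.0 (fully open); "grasp_force": force on a finger pad.
Only numpy, scipy, OpenCV 4.12 (cv2) and the standard library are available. Lean on these libraries where they do the work, as an engineer would, in place of code of your own. Each camera call takes 0.05 s, during which the arm holds its last target. There are 200 camera calls.

## Task

Swing the spray arm well clear of the rinse tray (roughly a quarter turn), move the white jar that was left in the tray onto the middle of the round cork mat, and lift every dipper off the hanging rail and stand it upright in the tray, inside the rim. Once they all stand there, swing the spray arm back over the tray as far as its stop and push the locking pin down through the fork and the arm's lug until its head seats flat on the fork. Leave the other things on the bench where they are.

Things in the scene. Friction and masses are not known exactly. Their poses are not given: they have to be found in the camera images.
- rinse_station: Fixed steel rinse station. Origin: centre of the tray's underside, on the bench; z up. The tray is 220 mm along the station's x and 230 mm along its y, with a flat floor 6 mm above the bench and a 4 mm thick rim 18 mm high. Behind the tray (station +x) stands a 28 mm thick round post at x = +165 mm, y = 0, which carries the spray arm and the fork.
- tray_floor (a point): Centre of the top face of the tray's floor, axes as the station's. The usable floor is 212 x 222 mm.
- spray_arm (a joint): Angle of the spray arm about its upright hinge (rad). 0 = at its stop, pointing straight over the tray (station -x); it grows anticlockwise seen from above, swinging the arm out over the tray's -y side; at most 1.75. It starts between 0 and 0.35. Stiff enough to stay where it is left (about 0.12 N m of friction); it weighs 0.6 kg.
- swing_hinge (a point): Point on the arm's upright hinge axis, 185 mm above the bench.
- swing_knob (a point): Centre of the top of the arm's black upright grip knob: a round knob 20 mm in diameter that rises 50 mm from the top of the arm, 185 mm from the hinge axis; its top is 243 mm above the bench. The arm is an aluminium bar 16 x 16 mm, its top 193 mm above the bench, with three spray nozzles reaching down to 157 mm. 
- fork_hole (a point): Centre of the pin hole at the top face of the fork's upper plate, 152 mm above the bench, 70 mm from the hinge axis on the station's -y side. The fork is two fixed horizontal plates 44 x 55 x 8 mm (z 120 to 128 and 144 to 152 mm) with 15.5 mm upright through holes in line.
- lug_hole (a point): Centre of the 15.5 mm hole in the arm's flat lug, at the lug's top face (7 mm thick, 139.5 mm above the bench). The lug turns with the arm, 70 mm from the hinge axis; it lies between the fork plates in line with their holes when the arm is at its stop (joint 0).
- pin: Loose headed steel locking pin. Origin: on its axis at the underside of its head flange; z up along the axis. Below: shank 12 mm in diameter, 44 mm long, the last 8 mm tapered to a 5 mm tip. Above: flange 28 mm in diameter, 4 mm thick, then a round black grip 20 mm in diameter, 24 mm tall. 80 g. It starts upright in the parking block, flange on the block's top.
- pin_block: Fixed grey parking block, 56 x 56 x 50 mm high, with an upright 19 mm through hole at its centre that holds the pin. Origin: centre of its underside.
- stand: Fixed hanging stand. Origin on the bench under the middle of its rail. The rail is a round bar 10 mm in diameter along the stand's y, 390 mm long, its axis 132 mm above the bench at stand x = 0, carried by two end posts 152 mm high at y = +-195 mm; a lower bar (z 72 to 88 mm, front face at x = -8.5 mm) keeps the dippers upright. Dippers hang on its front (-x) side.
- dipper_1: Steel dipper, about 160 g: round cup 54 mm wide, 50 mm high; an upright strap on its +x side ends in a black grip 14 (x) by 20 mm (y), centred at x = +29 mm, y = 0, z = 88 to 130 mm. Origin: centre of the cup's underside, z up. Behind the strap (+x) a downturned hook: underside at z = 82 mm, lip z = 66 to 87 mm, x = 45 to 49 mm. Two to four dippers are present (None if absent).
- dipper_2: Same as dipper_1. All start hanging on the rail by the hook, underside 55 mm above the bench, x along the stand's x, about 85 mm apart. To come off, a dipper must rise at least 20 mm, then move to the stand's -x.
- dipper_3: Same as dipper_1; may be absent (None).
- dipper_4: Same as dipper_1; may be absent (None).
- jar: Loose white plastic jar with white cap, 56 mm in diameter, 52 mm high (its cap, the top 16 mm, is 50 mm wide), 120 g or so. Origin: centre of its underside, z up. Starts upright in the tray.
- cork_mat: Fixed round cork mat, 100 mm in diameter, 1.5 mm thick. Origin: centre of its underside.
- glass_1: Bystander: beer glass, 72 mm in diameter, 130 mm high, beyond the parking block. Leave alone.
- strip_bottle: Bystander: small white bottle with paper label, 32 mm in diameter, 55 mm high, near the parking block. Leave alone.
- spoon: Bystander: steel spoon, 200 mm long, lying near the robot. Leave alone.
- flask: Bystander: white round flask with black cap, 100 mm in diameter, 120 mm high, between stand and station. Leave alone.
There are look-alikes about, which are no part of the job. Leave any orange look-alike of the jar alone. Leave any green or orange look-alike of the dipper_4 alone.

How it is judged:
By the outcome, as a careful person would: the job done as asked, in the order asked, and still so for the second after the job is handed in, with the robot touching nothing.
Of dipper_1, dipper_2, dipper_3, dipper_4 only 2 to 4 are there at a start; the rules pass over those that are not, and their reading is None.
At some moment in a run one of jar may be knocked a few centimetres aside while the robot is not near it.
It also fails if it takes over 210 s, if anything falls off the work surface, if the arm or the gripper's body presses on something with over 40 N, if the wrist force passes 120 N, or if a joint passes its speed limit or range.

## Working session

There is one attempt and no reset: what is moved stays moved. The work goes in short steps, Python scripts to look and compute and a tool call to move; the robot and the scene stay as the last step left them, time stands still between calls to the robot, and variables do not carry over. Pictures are saved under pics/ and viewed, at most 14 in all, crops included, and the job is handed in when it is done.

Besides the shell and the picture viewer there is one more tool, called after ">>>" as name(argument=value, ...), one argument or row to a line, values as JSON. drive_tool: Moves the arm, as the interface text tells. Its arguments: {"type":"object","properties":{"moves":{"type":"string"},"newtons":{"type":"number"}},"required":["moves"]}

```bash
mkdir -p pics; cat > h.py <<'E'
import numpy as np, cv2
from plant import manip
def snap(n, f=None):
    d=manip.grab_frame(n)
    if f: cv2.imwrite('pics/'+f,d['color'])
    return d
def ray(d,uv):
    K=np.array([[d['fx'],0,d['cx']],[0,d['fy'],d['cy']],[0,0,1]])
    p=cv2.undistortPoints(np.array([[uv]],float),K,np.array(d['dist_coeffs']))[0,0]
    T=np.array(d['world_from_camera']); v=T[:3,:3]@np.array([p[0],-p[1],-1.])
    return T[:3,3],v/np.linalg.norm(v)
def atz(d,uv,z):
    o,v=ray(d,uv); return o+v*(z-o[2])/v[2]
def tri(d1,u1,d2,u2):
    a,v=ray(d1,u1); b,w=ray(d2,u2)
    s=np.linalg.lstsq(np.c_[v,-w],b-a,rcond=None)[0]
    p=a+s[0]*v;q=b+s[1]*w
    return (p+q)/2,np.linalg.norm(p-q)
def proj(d,P):
    T=np.linalg.inv(np.array(d['world_from_camera'])); p=T[:3,:3]@np.array(P)+T[:3,3]
    K=np.array([[d['fx'],0,d['cx']],[0,d['fy'],d['cy']],[0,0,1]])
    return cv2.projectPoints(np.array([[p[0],-p[1],-p[2]]]),np.zeros(3),np.zeros(3),K,np.array(d['dist_coeffs']))[0][0,0]
E
python3 - <<'E'
from h import *
np.set_printoptions(precision=3,suppress=True)
for n in('side','top'):
    d=snap(n,n+'1.png'); print(n,d['fx'],d['dist_coeffs'],np.array(d['world_from_camera']))
    for l in ['tray_floor','swing_hinge','swing_knob','fork_hole','lug_hole','pin','pin_block','stand','dipper_1','jar','cork_mat','flask','glass_1','strip_bottle','spoon']:
        print(l,[(np.round(r['at'],1).tolist(),round(r['confidence'],2)) for r in manip.pinpoint(n,l)[:6]])
print(manip.observe())
E
```

```text
side 498.6483547132844 [-0.127  0.     0.     0.     0.   ] [[ 0.807  0.36  -0.469 -0.173]
 [-0.591  0.484 -0.645 -0.817]
 [-0.006  0.798  0.603  0.999]
 [ 0.     0.     0.     1.   ]]
tray_floor [([319.6, 265.9], 0.62), ([382.6, 216.7], 0.54)]
swing_hinge [([364.1, 194.7], 0.87)]
swing_knob [([333.2, 213.4], 0.78)]
fork_hole [([382.4, 215.4], 0.76), ([319.9, 267.0], 0.41)]
lug_hole [([386.9, 214.5], 0.79)]
pin [([362.7, 307.5], 0.54), ([254.9, 193.1], 0.37)]
pin_block [([359.6, 324.3], 0.87)]
stand [([250.7, 199.2], 0.88), ([335.4, 212.6], 0.45)]
dipper_1 [([258.7, 193.0], 0.97), ([438.9, 318.2], 0.74), ([153.7, 213.6], 0.66), ([212.0, 182.6], 0.63), ([210.3, 157.1], 0.59), ([364.0, 192.8], 0.56)]
jar [([273.8, 307.3], 0.8), ([387.1, 212.4], 0.73), ([197.0, 226.1], 0.73), ([311.3, 275.7], 0.69), ([322.9, 329.8], 0.58)]
cork_mat [([382.4, 215.2], 0.67), ([335.7, 211.7], 0.62), ([249.3, 229.4], 0.61)]
flask [([333.5, 207.7], 0.58)]
glass_1 [([442.2, 317.7], 0.84)]
strip_bottle [([401.0, 321.1], 0.58)]
spoon [([195.0, 226.2], 0.88)]
top 482.18385197598013 [-0.102  0.     0.     0.     
[... 626 characters left out ...]
, 0.64), ([345.0, 224.9], 0.62)]
cork_mat [([368.7, 209.0], 0.6), ([255.9, 228.1], 0.59)]
flask [([272.3, 143.6], 0.84), ([256.0, 229.2], 0.68)]
glass_1 [([438.3, 173.3], 0.58)]
strip_bottle [([419.2, 194.9], 0.56), ([201.9, 227.6], 0.15)]
spoon []
{'time_s': 1.6, 'qpos': array([ 1.038,  0.494,  1.346,  0.   ,  1.302, -0.096]), 'qvel': array([-0.001, -0.001, -0.   ,  0.   ,  0.001, -0.001]), 'effort': array([ -0.005, -88.201, -38.424,  -0.   ,   0.001,   0.   ]), 'eef_pos': array([0.265, 0.566, 0.253]), 'tool_rot': array([-0.   ,  0.217,  0.976, -0.   ]), 'force': array([ 0.255, -0.353, -0.306]), 'wrist_torque': array([-0.012, -0.045, -0.007]), 'grasp_force': 0.0, 'width': 0.998386697413939}
```

```bash
cd pics; python3 -c "
import cv2
for n in('side','top'):
    a=cv2.imread(n+'1.png'); cv2.imwrite(n+'1b.png',cv2.resize(a[110:380,90:490] if n=='side' else a[90:345,80:480],(800,540),interpolation=cv2.INTER_CUBIC) if n=='side' else cv2.resize(a[90:345,80:480],(800,510),interpolation=cv2.INTER_CUBIC))"
```

```text
(no output)
```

View pics/side1b.png

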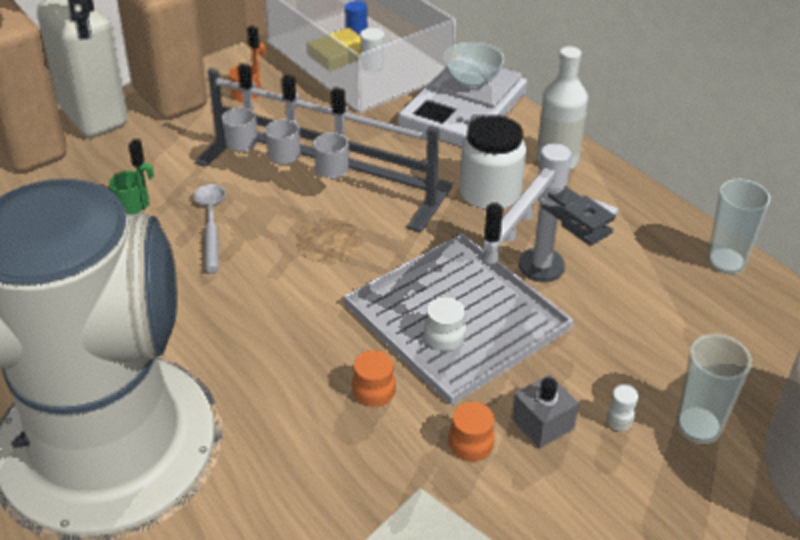

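View pics/top1b.png

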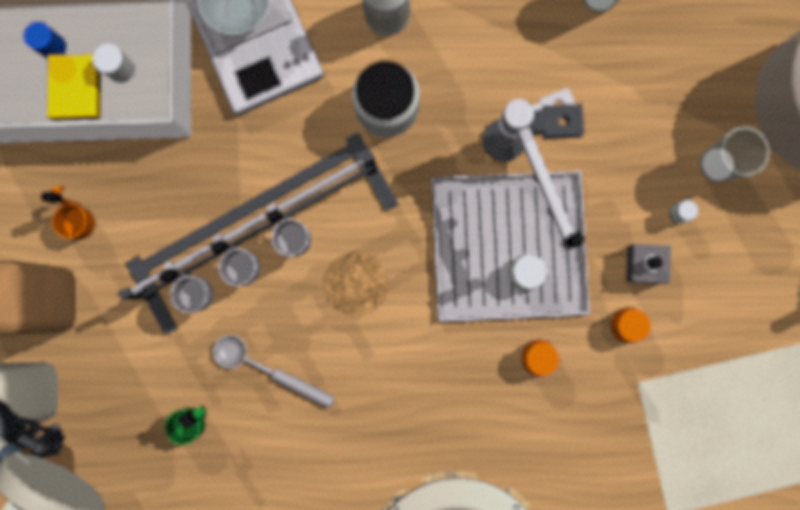

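The side view shows three steel dippers on the rail (crop grip tops 245,70 / 289,82 / 338,95), the white jar in the tray (446,310), the pin in its block (548,385), the cork mat (327,240), and orange and green look-alikes. The top view matches: grips (170,275), (220,247), (274,216), knob (572,240), hinge (518,113), fork hole (563,121).

```bash
python3 - <<'E'
from h import *
np.set_printoptions(precision=4,suppress=True)
S=snap('side');T=snap('top')
s=lambda u:(u[0]/2+90-.25,u[1]/2+110-.25); t=lambda u:(u[0]/2+80-.25,u[1]/2+90-.25)
for n,a,b in [('jar',(446,310),(530,272)),('knob',(494,210),(572,240)),('hinge',(555,153),(518,113)),('d1',(245,70),(170,275)),('d2',(289,82),(220,247)),('d3',(338,95),(274,216)),('pin',(548,383),(654,261)),('cork',(327,240),(355,283))]:
    print(n,*tri(S,s(a),T,t(b)))
print('corners',[atz(T,t(u),.018)[:2] for u in((432,180),(580,173),(588,316),(438,322))])
print('sidecorn',[atz(S,s(u),.018)[:2] for u in((460,237),(571,320),(453,401),(346,299))])
print('fork',atz(T,t((563,121)),.152),atz(S,s((591,212)),.152))
print('cork',atz(T,t((355,283)),.0015),'cups',[atz(T,t(u),.105)[:2] for u in((190,293),(239,266),(292,237))])
print('rail',[atz(T,t(u),.137)[:2] for u in((137,288),(366,164))])
print('jar',atz(T,t((530,272)),.058),'block',atz(T,t((650,264)),.05),'orange',atz(T,t((540,358)),.052),'flask',atz(T,t((386,91)),.12))
print('greens',atz(T,t((187,427)),.05), 'glass',atz(T,t((717,164)),.0), 'strip',atz(T,t((686,211)),.055))
E
```

```text
jar [ 0.4469 -0.1181  0.0611] 0.001074754406906654
knob [ 0.4819 -0.1527  0.2368] 0.004810277180824834
hinge [ 0.6538 -0.0893  0.2096] 0.000621078589658133
d1 [0.4483 0.3853 0.1819] 4.9805934257075025e-05
d2 [0.4857 0.3165 0.1801] 0.0015169154502143272
d3 [0.5264 0.2425 0.1788] 0.0015674257100598242
pin [ 0.4574 -0.2991  0.0766] 0.0007488286625301273
cork [0.4362 0.1446 0.0043] 0.003700607342637079
corners [array([0.5921, 0.0223]), array([ 0.5983, -0.2053]), array([ 0.3791, -0.2099]), array([0.3755, 0.0184])]
sidecorn [array([0.5897, 0.0194]), array([ 0.6002, -0.2037]), array([ 0.3813, -0.2155]), array([0.3777, 0.0133])]
fork [ 0.6534 -0.1594  0.152 ] [ 0.6586 -0.161   0.152 ]
cork [0.4378 0.1438 0.0015] cups [array([0.4252, 0.3754]), array([0.4625, 0.3043]), array([0.5025, 0.2275])]
rail [array([0.4329, 0.4435]), array([0.6006, 0.1181])]
jar [ 0.4465 -0.1182  0.058 ] block [ 0.4546 -0.3     0.05  ] orange [ 0.3192 -0.1301  0.052 ] flask [0.7085 0.0882 0.12  ]
greens [0.2281 0.3946 0.05  ] glass [ 0.6111 -0.426   0.    ] strip [ 0.5327 -0.3567  0.055 ]
```

```bash
cat >> h.py <<'E'
def cur():
    from scipy.spatial.transform import Rotation as R
    o=manip.observe(); q=o['tool_rot']; M=R.from_quat([q[1],q[2],q[3],q[0]]).as_matrix()
    return np.array(o['eef_pos']),M,np.degrees(np.arctan2(M[1,1],M[0,1])),o
def plan(p0,phi0,p1,phi1,n=None):
    "n equal rows of tool-frame twist, tool pointing down"
    D=np.array(p1)-p0; t=phi0-phi1; 
    if n is None: n=int(max(np.ceil(np.linalg.norm(D)/.036),np.ceil(abs(t)/3.9),1))
    f=np.radians(phi0); X=np.array([-np.sin(f),np.cos(f)]);Y=np.array([np.cos(f),np.sin(f)])
    d=np.array([X@D[:2],Y@D[:2]]); A=np.zeros((2,2))
    for k in range(n):
        a=np.radians(k*t/n); A+=np.array([[np.cos(a),-np.sin(a)],[np.sin(a),np.cos(a)]])
    s=np.linalg.solve(A,d)/.04
    print(f"{n} x  0 0 {t/n/4:.4f} {s[0]:.4f} {s[1]:.4f} {-D[2]/n/.04:.4f}")
def go(*wps):
    p,M,phi,o=cur(); print('at',p.round(4),'phi',round(phi,2),'tilt',M[:,2].round(4),'w',round(o['width'],3),'F',np.round(o['force'],1))
    for w in wps:
        plan(p,phi,w[:3],w[3],*w[4:]); p,phi=np.array(w[:3]),w[3]
E
python3 - <<'E'
from h import *
go((.265,.566,.33,-10),(.482,-.153,.33,-70,20),(.482,-.153,.225,-70))
E
```

```text
at [0.2649 0.566  0.2533] phi 64.92 tilt [-1.e-04 -0.e+00 -1.e+00] w 1.002 F [-0.5  0.2 -1.1]
20 x  0 0 0.9365 -0.0001 0.0000 -0.0959
20 x  0 0 0.7500 -0.5597 0.8081 -0.0000
3 x  0 0 0.0000 0.0000 0.0000 0.8750
```

>>> drive_tool(
  moves="0 0 0.936 0 0 -0.096 0.5;0 0 0.936 0 0 -0.096 0.5;0 0 0.936 0 0 -0.096 0.5;0 0 0.936 0 0 -0.096 0.5;0 0 0.936 0 0 -0.096 0.5;0 0 0.936 0 0 -0.096 0.5;0 0 0.936 0 0 -0.096 0.5;0 0 0.936 0 0 -0.096 0.5;0 0 0.936 0 0 -0.096 0.5;0 0 0.936 0 0 -0.096 0.5;0 0 0.936 0 0 -0.096 0.5;0 0 0.936 0 0 -0.096 0.5;0 0 0.936 0 0 -0.096 0.5;0 0 0.936 0 0 -0.096 0.5;0 0 0.936 0 0 -0.096 0.5;0 0 0.936 0 0 -0.096 0.5;0 0 0.936 0 0 -0.096 0.5;0 0 0.936 0 0 -0.096 0.5;0 0 0.936 0 0 -0.096 0.5;0 0 0.936 0 0 -0.096 0.5",
)

```text
time_s: 4.2
eef_pos: [0.2649, 0.566, 0.3302]
tool_rot: [-0.0, 0.767, 0.642, -0.0]
force: [-0.5, -0.6, -0.0]
width: 0.502
grasp_force: 0.0
```

>>> drive_tool(
  moves="0 0 0.75 -0.56 0.808 0 0.5;0 0 0.75 -0.56 0.808 0 0.5;0 0 0.75 -0.56 0.808 0 0.5;0 0 0.75 -0.56 0.808 0 0.5;0 0 0.75 -0.56 0.808 0 0.5;0 0 0.75 -0.56 0.808 0 0.5;0 0 0.75 -0.56 0.808 0 0.5;0 0 0.75 -0.56 0.808 0 0.5;0 0 0.75 -0.56 0.808 0 0.5;0 0 0.75 -0.56 0.808 0 0.5;0 0 0.75 -0.56 0.808 0 0.5;0 0 0.75 -0.56 0.808 0 0.5;0 0 0.75 -0.56 0.808 0 0.5;0 0 0.75 -0.56 0.808 0 0.5;0 0 0.75 -0.56 0.808 0 0.5;0 0 0.75 -0.56 0.808 0 0.5;0 0 0.75 -0.56 0.808 0 0.5;0 0 0.75 -0.56 0.808 0 0.5;0 0 0.75 -0.56 0.808 0 0.5;0 0 0.75 -0.56 0.808 0 0.5",
)

```text
time_s: 6.7
eef_pos: [0.4819, -0.1542, 0.3302]
tool_rot: [0.0, 0.985, 0.173, 0.0]
force: [-0.2, 0.1, -0.0]
width: 0.501
grasp_force: 0.0
```

```bash
python3 - <<'E'
from h import *
go((.482,-.153,.225,-70))
E
```

```text
at [ 0.4819 -0.1542  0.3302] phi -70.06 tilt [ 3.e-04 -1.e-04 -1.e+00] w 0.501 F [-0.2  0.1 -0. ]
3 x  0 0 -0.0054 0.0040 -0.0095 0.8764
```

>>> drive_tool(
  moves="0 0 0 0 -0.03 0.7 0.5;0 0 0 0 0 0.7 0.5;0 0 0 0 0 0.6 0.5;0 0 0 0 0 0.6 0.5;0 0 0 0 0 0 0;0 0 0 0 0 0 0;0 0 0 0 0 0 0;0 0 0 0 0 0 0;0 0 0 0 0 0 0",
  newtons=20,
)

```text
time_s: 7.82
eef_pos: [0.4815, -0.1517, 0.2261]
tool_rot: [-0.0, 0.985, 0.174, -0.0]
force: [-1.1, 0.3, -17.8]
width: 0.227
grasp_force: 21.3
```

```bash
python3 - <<'E'
from h import *
go()
H=np.array([.6535,-.089])
p=cur()[0][:2]-H; a=np.degrees(np.arctan2(p[1],p[0])); print(np.hypot(*p),a)
E
```

```text
at [ 0.4815 -0.1517  0.2261] phi -69.96 tilt [-5.e-04  2.e-04 -1.e+00] w 0.227 F [ -1.1   0.3 -17.8]
0.18304890758269046 -159.96557852113827
```

>>> drive_tool(
  moves="0 0 -0.986 0.011 0.318 0 0;0 0 -0.986 0.011 0.318 0 0;0 0 -0.986 0.011 0.318 0 0;0 0 -0.986 0.011 0.318 0 0;0 0 -0.986 0.011 0.318 0 0;0 0 -0.986 0.011 0.318 0 0;0 0 -0.986 0.011 0.318 0 0;0 0 -0.986 0.011 0.318 0 0;0 0 -0.986 0.011 0.318 0 0;0 0 -0.986 0.011 0.318 0 0;0 0 -0.986 0.011 0.318 0 0;0 0 -0.986 0.011 0.318 0 0;0 0 -0.986 0.011 0.318 0 0;0 0 -0.986 0.011 0.318 0 0;0 0 -0.986 0.011 0.318 0 0;0 0 -0.986 0.011 0.318 0 0;0 0 -0.986 0.011 0.318 0 0;0 0 -0.986 0.011 0.318 0 0",
)

```text
time_s: 10.07
eef_pos: [0.6592, -0.2706, 0.2261]
tool_rot: [-0.002, 0.699, 0.715, 0.001]
force: [-1.3, 22.7, -6.4]
width: 0.223
grasp_force: 22.3
```

```bash
python3 - <<'E'
from h import *
go()
p=cur()[0][:2]-np.array([.6535,-.089]); print(np.hypot(*p),np.degrees(np.arctan2(p[1],p[0])))
E
```

```text
at [ 0.6592 -0.2706  0.2261] phi 1.23 tilt [-9.0e-04  4.3e-03 -1.0e+00] w 0.223 F [-1.3 22.7 -6.4]
0.18164959224772034 -88.1871921226171
```

>>> drive_tool(
  moves="0 0 0 0 0 0 0.5;0 0 0 0 0 0 0.5;0 0 0 0 0 0 0.5;0 0 0 0 0 -0.6 0.5;0 0 0 0 0 -1 0.6;0 0 0 0 0 -1 1",
)

```text
time_s: 10.82
eef_pos: [0.6585, -0.2736, 0.3316]
tool_rot: [0.0, 0.701, 0.713, -0.0]
force: [1.7, -0.1, -0.3]
width: 0.793
grasp_force: 0.0
```

```bash
python3 - <<'E'
from h import *
np.set_printoptions(precision=4,suppress=True)
T=snap('top','top2.png'); 
for l,z in(('jar',.058),('swing_knob',.243),('swing_hinge',.21)): print(l,[(r['at'],round(r['confidence'],2),atz(T,r['at'],z)) for r in manip.look_for('top',l)[:4]])
cv2.imwrite('pics/top2b.png',cv2.resize(T['color'][90:345,200:480],None,fx=2.8,fy=2.3)) 
go()
E
```

```text
jar []
swing_knob [([340.1, 143.7], 0.75, array([ 0.6539, -0.0892,  0.243 ]))]
swing_hinge [([341.6, 187.8], 0.84, array([ 0.5418, -0.0934,  0.21  ])), ([198.4, 220.2], 0.57, array([0.4639, 0.2882, 0.21  ]))]
at [ 0.6589 -0.2737  0.331 ] phi 1.0 tilt [ 0.0017 -0.001  -1.    ] w 0.998 F [ 0.2  0.8 -0.5]
```

View pics/top2b.png

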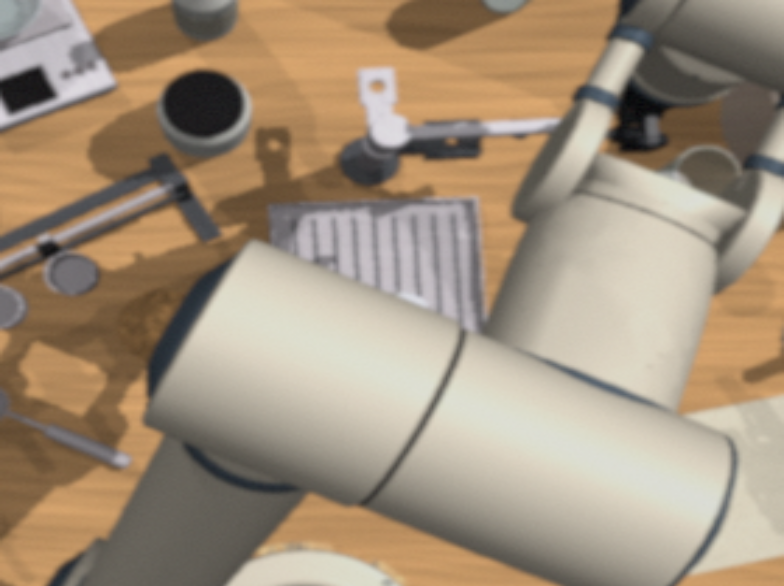

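The spray arm now lies along -y (clear of the tray), the hinge top is at crop (392,130), and the robot arm hides the jar. I'll check the jar from the side camera.

```bash
python3 - <<'E'
from h import *
np.set_printoptions(precision=4,suppress=True)
S=snap('side'); g=S['color']
print(proj(S,(.4465,-.1185,.058)))
hsv=cv2.cvtColor(g,cv2.COLOR_BGR2HSV)
m=((hsv[...,2]>190)&(hsv[...,1]<40)).astype(np.uint8); m[:230]=0;m[310:]=0;m[:,:270]=0;m[:,380:]=0
n,l,st,c=cv2.connectedComponentsWithStats(m); print([(st[i].tolist(),c[i]) for i in range(1,n) if st[i][4]>40])
cv2.imwrite('pics/side2.png',cv2.resize(g[200:340,230:450],None,fx=3,fy=3))
go((.6,-.18,.30,30),(.4465,-.118,.30,90),(.4465,-.118,.12,90),(.4465,-.118,.042,90))
E
```

```text
[312.4774 265.7422]
[([307, 240, 17, 9, 51], array([314.4118, 243.902 ])), ([297, 240, 51, 44, 841], array([322.887 , 262.1141])), ([270, 251, 42, 38, 423], array([288.305 , 265.7967])), ([320, 269, 23, 19, 104], array([330.5769, 278.1827])), ([309, 281, 28, 27, 175], array([321.2171, 294.7657]))]
at [ 0.6585 -0.2734  0.3298] phi 1.0 tilt [-0.0002  0.     -1.    ] w 0.999 F [-0.1 -0.1 -0.9]
8 x  0 0 -0.9062 0.3304 -0.1098 0.0931
16 x  0 0 -0.9375 0.2668 -0.0465 -0.0000
5 x  0 0 0.0000 0.0000 0.0000 0.9000
3 x  0 0 0.0000 0.0000 0.0000 0.6500
```

View pics/side2.png

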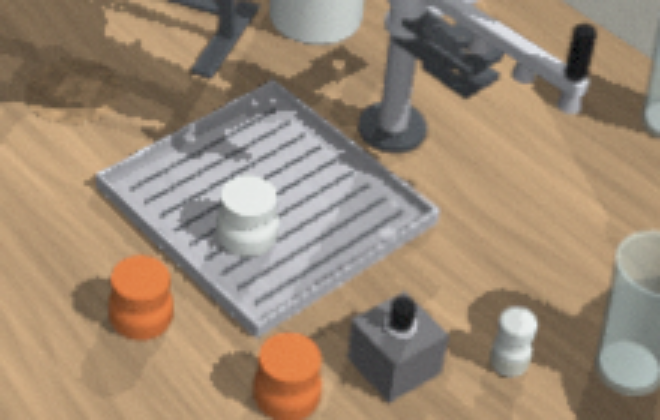

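The jar's cap is at crop (249,193), which is full pixel (313,264), the same place as before, so the jar has not moved. I'm going to grasp it.

```bash
python3 - <<'E'
from h import *
go((.4465,-.118,.20,1),(.4465,-.118,.042,1))
E
```

```text
at [ 0.6585 -0.2734  0.3298] phi 1.0 tilt [-2.e-04  0.e+00 -1.e+00] w 0.999 F [-0.1 -0.1 -0.9]
9 x  0 0 0.0000 0.4420 -0.5814 0.3606
5 x  0 0 0.0000 0.0000 0.0000 0.7900
```

>>> drive_tool(
  moves="0 0 0 0.442 -0.581 0.36 1;0 0 0 0.442 -0.581 0.36 1;0 0 0 0.442 -0.581 0.36 1;0 0 0 0.442 -0.581 0.36 1;0 0 0 0.442 -0.581 0.36 1;0 0 0 0.442 -0.581 0.36 1;0 0 0 0.442 -0.581 0.36 1;0 0 0 0.442 -0.581 0.36 1;0 0 0 0.442 -0.581 0.36 1;0 0 0 0 0 0.8 1;0 0 0 0 0 0.8 1;0 0 0 0 0 0.8 1;0 0 0 0 0 0.8 1;0 0 0 0 0 0.75 1;0 0 0 0 0 0 0;0 0 0 0 0 0 0;0 0 0 0 0 0 0;0 0 0 0 0 0 0;0 0 0 0 0 0 0",
  newtons=30,
)

```text
time_s: 13.45
eef_pos: [0.4473, -0.1182, 0.0431]
tool_rot: [0.001, 0.701, 0.713, 0.0]
force: [0.1, -0.1, 10.5]
width: 0.622
grasp_force: 32.9
```

```bash
python3 - <<'E'
from h import *
p,M,phi,o=cur()
go((p[0],p[1],.12,1),(.4375,.144,.12,28),(.4375,.144,p[2]-.003,28))
E
```

```text
at [ 0.4473 -0.1182  0.0431] phi 1.03 tilt [ 1.2e-03 -5.0e-04 -1.0e+00] w 0.622 F [ 0.1 -0.1 10.5]
3 x  0 0 0.0024 0.0000 0.0000 -0.6406
8 x  0 0 -0.8438 0.8131 0.1533 -0.0000
3 x  0 0 0.0000 0.0000 0.0000 0.6656
```

>>> drive_tool(
  moves="0 0 0 0 0 -0.64 0;0 0 0 0 0 -0.64 0;0 0 0 0 0 -0.64 0;0 0 -0.844 0.813 0.153 0 0;0 0 -0.844 0.813 0.153 0 0;0 0 -0.844 0.813 0.153 0 0;0 0 -0.844 0.813 0.153 0 0;0 0 -0.844 0.813 0.153 0 0;0 0 -0.844 0.813 0.153 0 0;0 0 -0.844 0.813 0.153 0 0;0 0 -0.844 0.813 0.153 0 0;0 0 0 0 0 0 0",
)

```text
time_s: 14.95
eef_pos: [0.4362, 0.1457, 0.1195]
tool_rot: [-0.0, 0.513, 0.858, 0.0]
force: [1.0, 0.0, -1.9]
width: 0.62
grasp_force: 32.1
```

```bash
python3 - <<'E'
from h import *
S=snap('side'); cv2.imwrite('pics/side3.png',cv2.resize(S['color'][150:290,190:330],None,fx=4,fy=4))
go((.4375,.144,.0395,28))
E
```

```text
at [0.4366 0.1447 0.1195] phi 28.13 tilt [ 1.e-04 -0.e+00 -1.e+00] w 0.618 F [ 0.2 -0.9 -1.2]
3 x  0 0 0.0105 -0.0088 0.0037 0.6664
```

View pics/side3.png

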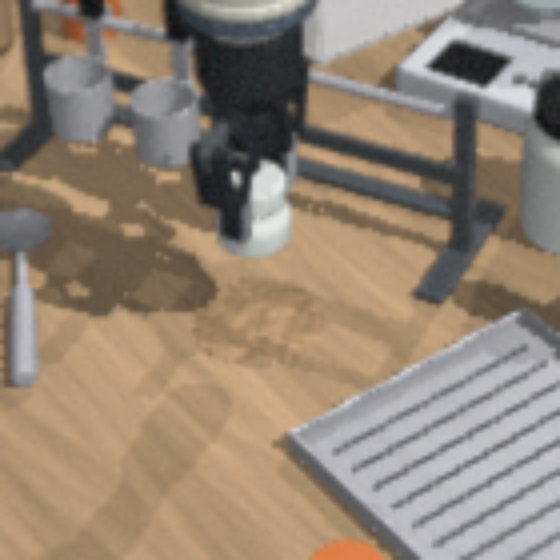

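The jar is held at crop (260,210), above the mat at (260,320). I'm lowering it.

>>> drive_tool(
  moves="0 0 0 0 0 0.67 0;0 0 0 0 0 0.67 0;0 0 0 0 0 0.5 0;0 0 0 0 0 0.15 0;0 0 0 0 0 0.02 0;0 0 0 0 0 0 0.75;0 0 0 0 0 0 0.9;0 0 0 0 0 0 1;0 0 0 0 0 -0.6 1;0 0 0 0 0 -1 1;0 0 0 0 0 -1 1;0 0 0 0 0 -1 1;0 0 0 0 0 -1 1",
)

```text
time_s: 16.62
eef_pos: [0.4366, 0.1441, 0.2245]
tool_rot: [0.0, 0.515, 0.857, 0.0]
force: [0.8, 0.9, -0.0]
width: 0.998
grasp_force: 0.0
```

```bash
python3 - <<'E'
from h import *
np.set_printoptions(precision=4,suppress=True)
S=snap('side'); cv2.imwrite('pics/side4.png',cv2.resize(S['color'][120:280,150:350],None,fx=4,fy=3.7))
print(proj(S,(.4375,.144,.0535)),proj(S,(.4375,.144,.0)))
go()
E
```

```text
[253.7845 217.1512] [254.4007 230.7321]
at [0.4384 0.1445 0.2288] phi 28.05 tilt [ 0.0061  0.0012 -1.    ] w 0.998 F [2.6 0.5 6.8]
```

View pics/side4.png

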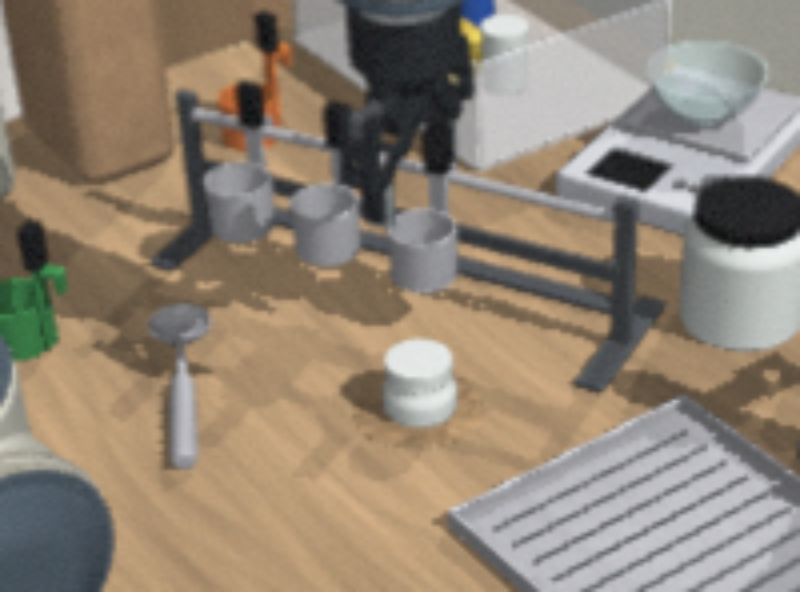

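The jar stands at the middle of the mat (crop 418,363, as predicted). The three dippers hang at crop grips (250,105), (340,125) and (440,140). I'm starting with the nearest one, d3.

```bash
python3 - <<'E'
from h import *
go((.5264,.2425,.25,28),(.5264,.2425,.172,28))
print('--carry'); p=np.array((.5264,.2425,.172))
a=p+[0,0,.03]; b=a+[-.062,-.033,.03]; c=np.array((.508,-.163,.24)); 
plan(p,28,a,28);plan(a,28,b,28);plan(b,28,c,1.3);plan(c,1.3,(c[0],c[1],.172-.049),1.3)
E
```

```text
at [0.4384 0.1445 0.2288] phi 28.05 tilt [ 0.0061  0.0012 -1.    ] w 0.998 F [2.6 0.5 6.8]
4 x  0 0 0.0029 0.2821 0.7732 -0.1325
3 x  0 0 0.0000 0.0000 0.0000 0.6500
--carry
1 x  0 0 0.0000 0.0000 0.0000 -0.7500
3 x  0 0 0.0000 -0.0003 -0.5853 -0.2500
11 x  0 0 0.6068 -0.8490 -0.1373 -0.0182
4 x  0 0 0.0000 0.0000 0.0000 0.7313
```

>>> drive_tool(
  moves="0 0 0 0.282 0.773 -0.133 0.5;0 0 0 0.282 0.773 -0.133 0.45;0 0 0 0.282 0.773 -0.133 0.45;0 0 0 0.282 0.773 -0.133 0.45;0 0 0 0 0 0 0.45;0 0 0 0 0 0 0.45",
  newtons=60,
)

```text
time_s: 17.42
eef_pos: [0.5241, 0.2417, 0.2437]
tool_rot: [-0.0, 0.515, 0.857, -0.0]
force: [-0.1, 0.7, -0.3]
width: 0.452
grasp_force: 0.0
```

```bash
python3 - <<'E'
from h import *
go((.5264,.2425,.172,28,4))
S=snap('side'); cv2.imwrite('pics/side5.png',cv2.resize(S['color'][100:220,180:330],None,fx=5,fy=5))
E
```

```text
at [0.5241 0.2417 0.2437] phi 28.05 tilt [-1.e-03 -5.e-04 -1.e+00] w 0.452 F [-0.1  0.7 -0.3]
4 x  0 0 0.0030 -0.0024 0.0147 0.4484
```

View pics/side5.png

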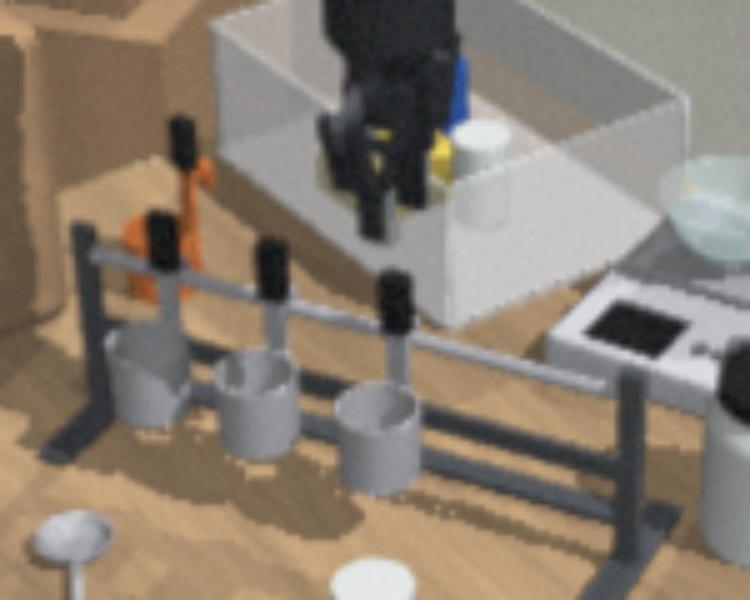

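The open jaws (tips near crop 375,235 and 415,200) stand above d3's grip (395,290). I'm descending and gripping.

>>> drive_tool(
  moves="0 0 0 0 0.06 0.6 0.45;0 0 0 0 0 0.5 0.45;0 0 0 0 0 0.4 0.45;0 0 0 0 0 0.29 0.45;0 0 0 0 0 0 0.45;0 0 0 0 0 0 0;0 0 0 0 0 0 0;0 0 0 0 0 0 0;0 0 0 0 0 0 0",
  newtons=60,
)

```text
time_s: 18.6
eef_pos: [0.5277, 0.2435, 0.1733]
tool_rot: [0.001, 0.515, 0.857, 0.001]
force: [2.6, 1.3, 5.6]
width: 0.153
grasp_force: 59.7
```

>>> drive_tool(
  moves="0 0 0 0 0 -0.35 0;0 0 0 0 0 -0.45 0;0 0 0 0 -0.2 -0.1 0;0 0 0 0 -0.5 -0.25 0;0 0 0 0 -0.6 -0.35 0;0 0 0 0 -0.45 0 0;0 0 0 0 0 0 0",
)

```text
time_s: 19.48
eef_pos: [0.4635, 0.2096, 0.2322]
tool_rot: [-0.001, 0.515, 0.857, -0.001]
force: [-0.0, 0.4, -1.8]
width: 0.154
grasp_force: 60.4
```

```bash
python3 - <<'E'
from h import *
S=snap('side'); cv2.imwrite('pics/side6.png',cv2.resize(S['color'][100:260,180:380],None,fx=4,fy=3.7))
go((.508,-.163,.235,1.3),(.508,-.163,.1245,1.3))
E
```

```text
at [0.4645 0.21   0.2323] phi 28.02 tilt [-8.e-04 -2.e-04 -1.e+00] w 0.154 F [ 0.1  0.9 -1.6]
11 x  0 0 0.6073 -0.8501 -0.1381 -0.0062
4 x  0 0 0.0000 0.0000 0.0000 0.6906
```

View pics/side6.png

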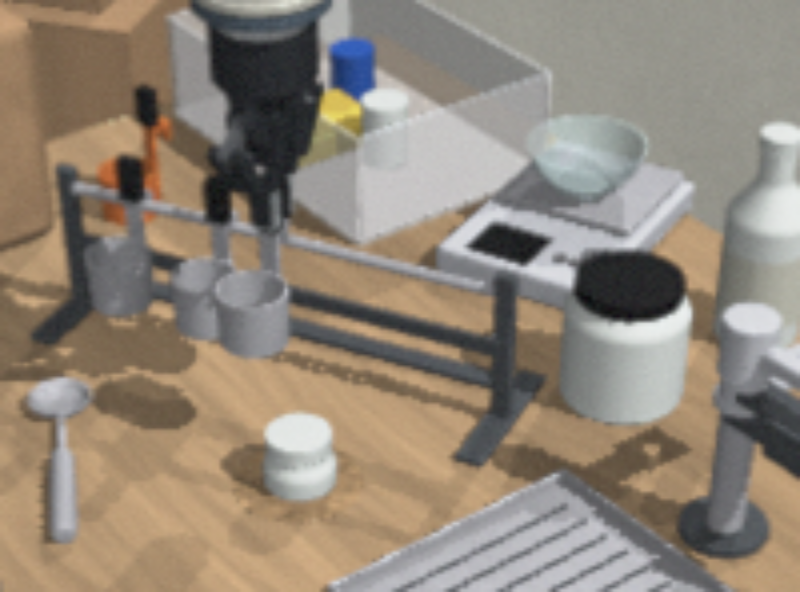

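The dipper is off the rail and upright in the jaws (cup at crop 252,312). I'm carrying it to the tray.

>>> drive_tool(
  moves="0 0 0.607 -0.85 -0.138 -0.006 0;0 0 0.607 -0.85 -0.138 -0.006 0;0 0 0.607 -0.85 -0.138 -0.006 0;0 0 0.607 -0.85 -0.138 -0.006 0;0 0 0.607 -0.85 -0.138 -0.006 0;0 0 0.607 -0.85 -0.138 -0.006 0;0 0 0.607 -0.85 -0.138 -0.006 0;0 0 0.607 -0.85 -0.138 -0.006 0;0 0 0.607 -0.85 -0.138 -0.006 0;0 0 0.607 -0.85 -0.138 -0.006 0;0 0 0.607 -0.85 -0.138 -0.006 0;0 0 0 0 0 0.8 0;0 0 0 0 0 0.8 0;0 0 0 0 0 0.6 0;0 0 0 0 0 0.3 0;0 0 0 0 0 0.1 0;0 0 0 0 0 0 0",
)

```text
time_s: 21.65
eef_pos: [0.5092, -0.1628, 0.1315]
tool_rot: [0.0, 0.699, 0.715, 0.0]
force: [0.0, 0.7, -1.8]
width: 0.154
grasp_force: 60.5
```

```bash
python3 - <<'E'
from h import *
go((.508,-.163,.1243,1.3))
E
```

```text
at [ 0.5092 -0.1628  0.1315] phi 1.33 tilt [ 4.e-04 -2.e-04 -1.e+00] w 0.154 F [ 0.   0.7 -1.8]
1 x  0 0 0.0080 -0.0053 -0.0292 0.1805
```

Now lower it gently to contact.

>>> drive_tool(
  moves="0 0 0 0 0 0.1 0;0 0 0 0 0 0.04 0;0 0 0 0 0 0.03 0;0 0 0 0 0 0 0",
)

```text
time_s: 22.15
eef_pos: [0.5091, -0.1628, 0.1247]
tool_rot: [0.0, 0.699, 0.715, 0.0]
force: [0.7, 0.6, 3.0]
width: 0.154
grasp_force: 61.2
```

>>> drive_tool(
  moves="0 0 0 0 0 0 0.25;0 0 0 0 0 0 0.4;0 0 0 0 0 0 0.45;0 0 0 0 0 -0.5 0.45;0 0 0 0 0 -1 0.45;0 0 0 0 0 -1 0.45;0 0 0 0 0 -0.7 0.45",
)

```text
time_s: 23.02
eef_pos: [0.509, -0.1627, 0.2542]
tool_rot: [0.001, 0.699, 0.715, 0.0]
force: [0.7, -0.4, -0.6]
width: 0.449
grasp_force: 0.0
```

```bash
python3 - <<'E'
from h import *
S=snap('side'); cv2.imwrite('pics/side7.png',cv2.resize(S['color'][120:320,230:450],None,fx=3.6,fy=3))
go((.4865,.318,.26,28),(.4865,.318,.1725,28))
E
```

```text
at [ 0.5101 -0.1632  0.2572] phi 1.33 tilt [ 0.0049 -0.0022 -1.    ] w 0.444 F [ 1.5 -0.6  4.2]
14 x  0 0 -0.4762 0.8524 0.1642 -0.0050
3 x  0 0 0.0000 0.0000 0.0000 0.7292
```

View pics/side7.png

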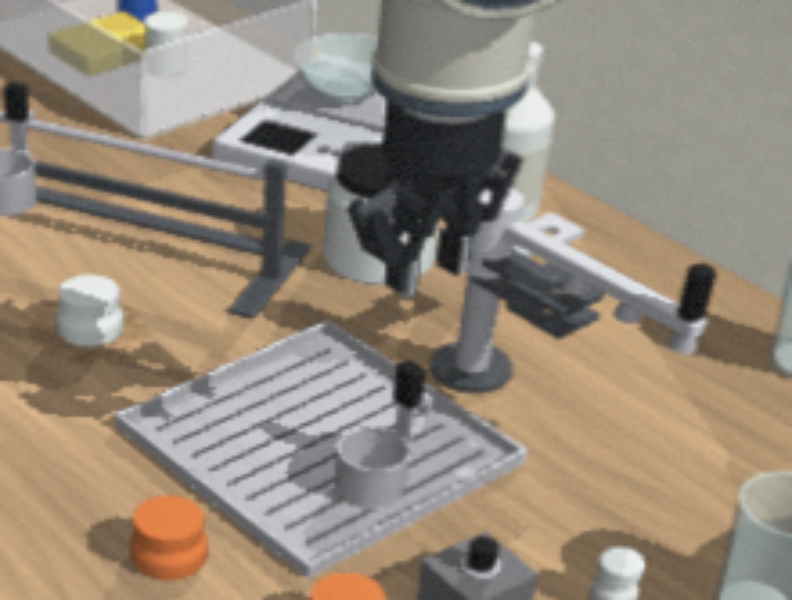

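The first dipper stands upright in the tray (cup at crop 372,465, grip 408,385). Next is d2.

>>> drive_tool(
  moves="0 0 -0.476 0.85 0.163 -0.005 0.45;0 0 -0.476 0.85 0.163 -0.005 0.45;0 0 -0.476 0.85 0.163 -0.005 0.45;0 0 -0.476 0.85 0.163 -0.005 0.45;0 0 -0.476 0.85 0.163 -0.005 0.45;0 0 -0.476 0.85 0.163 -0.005 0.45;0 0 -0.476 0.85 0.163 -0.005 0.45;0 0 -0.476 0.85 0.163 -0.005 0.45;0 0 -0.476 0.85 0.163 -0.005 0.45;0 0 -0.476 0.85 0.163 -0.005 0.45;0 0 -0.476 0.85 0.163 -0.005 0.45;0 0 -0.476 0.85 0.163 -0.005 0.45;0 0 -0.476 0.85 0.163 -0.005 0.45;0 0 -0.476 0.85 0.163 -0.005 0.45;0 0 0 0 0 0 0.45;0 0 0 0 0 0 0.45",
)

```text
time_s: 25.08
eef_pos: [0.4849, 0.3167, 0.255]
tool_rot: [-0.0, 0.515, 0.857, -0.0]
force: [-0.8, -1.0, -0.3]
width: 0.454
grasp_force: 0.0
```

```bash
python3 - <<'E'
from h import *
go((.4862,.316,.1725,28,4))
E
```

```text
at [0.4849 0.3167 0.255 ] phi 27.98 tilt [-3.e-04 -4.e-04 -1.e+00] w 0.454 F [-0.8 -1.  -0.3]
4 x  0 0 -0.0012 -0.0078 0.0051 0.5154
```

>>> drive_tool(
  moves="0 0 0 -0.03 0.02 0.7 0.45;0 0 0 0 0 0.6 0.45;0 0 0 0 0 0.45 0.45;0 0 0 0 0 0.3 0.45;0 0 0 0 0 0 0.45;0 0 0 0 0 0 0;0 0 0 0 0 0 0;0 0 0 0 0 0 0;0 0 0 0 0 0 0",
  newtons=60,
)

```text
time_s: 26.2
eef_pos: [0.4878, 0.3172, 0.1744]
tool_rot: [0.001, 0.515, 0.857, 0.002]
force: [5.8, 3.8, -1.4]
width: 0.149
grasp_force: 58.4
```

>>> drive_tool(
  moves="0 0 0 0 0 -0.35 0;0 0 0 0 0 -0.45 0;0 0 0 0 -0.2 -0.1 0;0 0 0 0 -0.5 -0.25 0;0 0 0 0 -0.6 -0.35 0;0 0 0 0 -0.45 0 0;0 0 0 0 0 0 0",
)

```text
time_s: 27.08
eef_pos: [0.423, 0.2829, 0.2332]
tool_rot: [-0.0, 0.515, 0.857, -0.0]
force: [-0.0, 1.0, -1.7]
width: 0.152
grasp_force: 61.2
```

```bash
python3 - <<'E'
from h import *
go((.5065,-.092,.25,1.3),(.5065,-.092,.128,1.3))
E
```

```text
at [0.423  0.2829 0.2332] phi 27.99 tilt [-6.e-04 -3.e-04 -1.e+00] w 0.152 F [-0.   1.  -1.7]
11 x  0 0 0.6065 -0.8794 -0.0508 -0.0382
4 x  0 0 0.0000 0.0000 0.0000 0.7625
```

>>> drive_tool(
  moves="0 0 0.607 -0.879 -0.051 -0.038 0;0 0 0.607 -0.879 -0.051 -0.038 0;0 0 0.607 -0.879 -0.051 -0.038 0;0 0 0.607 -0.879 -0.051 -0.038 0;0 0 0.607 -0.879 -0.051 -0.038 0;0 0 0.607 -0.879 -0.051 -0.038 0;0 0 0.607 -0.879 -0.051 -0.038 0;0 0 0.607 -0.879 -0.051 -0.038 0;0 0 0.607 -0.879 -0.051 -0.038 0;0 0 0.607 -0.879 -0.051 -0.038 0;0 0 0.607 -0.879 -0.051 -0.038 0;0 0 0 0 0 0.8 0;0 0 0 0 0 0.8 0;0 0 0 0 0 0.7 0;0 0 0 0 0 0.4 0;0 0 0 0 0 0.2 0;0 0 0 0 0 0 0",
)

```text
time_s: 29.2
eef_pos: [0.5078, -0.0913, 0.1336]
tool_rot: [-0.0, 0.699, 0.715, -0.0]
force: [-1.2, 0.2, -1.4]
width: 0.149
grasp_force: 61.3
```

```bash
python3 - <<'E'
from h import *
go((.5065,-.092,.1252,1.3))
E
```

```text
at [ 0.5078 -0.0913  0.1336] phi 1.27 tilt [-5.e-04  2.e-04 -1.e+00] w 0.149 F [-1.2  0.2 -1.4]
1 x  0 0 -0.0066 -0.0175 -0.0319 0.2110
```

>>> drive_tool(
  moves="0 0 0 0 0 0.13 0;0 0 0 0 0 0.04 0;0 0 0 0 0 0.03 0;0 0 0 0 0 0 0",
)

```text
time_s: 29.7
eef_pos: [0.5077, -0.0913, 0.126]
tool_rot: [0.0, 0.699, 0.715, 0.0]
force: [-0.6, 0.5, -1.5]
width: 0.155
grasp_force: 61.4
```

>>> drive_tool(
  moves="0 0 0 0 0 0.02 0;0 0 0 0 0 0.02 0;0 0 0 0 0 0 0",
)

```text
time_s: 30.08
eef_pos: [0.5087, -0.0914, 0.1254]
tool_rot: [0.001, 0.699, 0.715, 0.001]
force: [0.7, 1.1, 15.6]
width: 0.149
grasp_force: 63.8
```

Contact. Release and go to d1.

>>> drive_tool(
  moves="0 0 0 0 0 -0.01 0.25;0 0 0 0 0 0 0.4;0 0 0 0 0 0 0.45;0 0 0 0 0 -0.5 0.45;0 0 0 0 0 -1 0.45;0 0 0 0 0 -1 0.45;0 0 0 0 0 -0.7 0.45;0 0 0 0 0 0 0.45",
)

```text
time_s: 31.08
eef_pos: [0.5085, -0.0915, 0.2545]
tool_rot: [0.002, 0.699, 0.715, 0.001]
force: [0.2, 0.2, -0.0]
width: 0.448
grasp_force: 0.0
```

```bash
python3 - <<'E'
from h import *
go((.4488,.386,.255,28))
E
```

```text
at [ 0.5085 -0.0915  0.2545] phi 1.28 tilt [ 0.0036 -0.0011 -1.    ] w 0.448 F [ 0.2  0.2 -0. ]
14 x  0 0 -0.4772 0.8614 0.0990 -0.0008
```

>>> drive_tool(
  moves="0 0 -0.477 0.86 0.099 -0.005 0.45;0 0 -0.477 0.86 0.099 -0.005 0.45;0 0 -0.477 0.86 0.099 -0.005 0.45;0 0 -0.477 0.86 0.099 -0.005 0.45;0 0 -0.477 0.86 0.099 -0.005 0.45;0 0 -0.477 0.86 0.099 -0.005 0.45;0 0 -0.477 0.86 0.099 -0.005 0.45;0 0 -0.477 0.86 0.099 -0.005 0.45;0 0 -0.477 0.86 0.099 -0.005 0.45;0 0 -0.477 0.86 0.099 -0.005 0.45;0 0 -0.477 0.86 0.099 -0.005 0.45;0 0 -0.477 0.86 0.099 -0.005 0.45;0 0 -0.477 0.86 0.099 -0.005 0.45;0 0 -0.477 0.86 0.099 -0.005 0.45;0 0 0 0 0 0 0.45;0 0 0 0 0 0 0.45",
)

```text
time_s: 33.08
eef_pos: [0.448, 0.385, 0.2546]
tool_rot: [-0.0, 0.515, 0.857, -0.001]
force: [0.1, 0.1, -0.2]
width: 0.45
grasp_force: 0.0
```

```bash
python3 - <<'E'
from h import *
go((.449,.3865,.1735,28,1))
S=snap('side'); cv2.imwrite('pics/side8.png',cv2.resize(S['color'][110:310,150:410],None,fx=3,fy=3))
E
```

```text
at [0.448  0.385  0.2546] phi 27.98 tilt [-0.0011 -0.001  -1.    ] w 0.45 F [ 0.1  0.1 -0.2]
1 x  0 0 -0.0039 0.0221 0.0408 2.0279
```

View pics/side8.png

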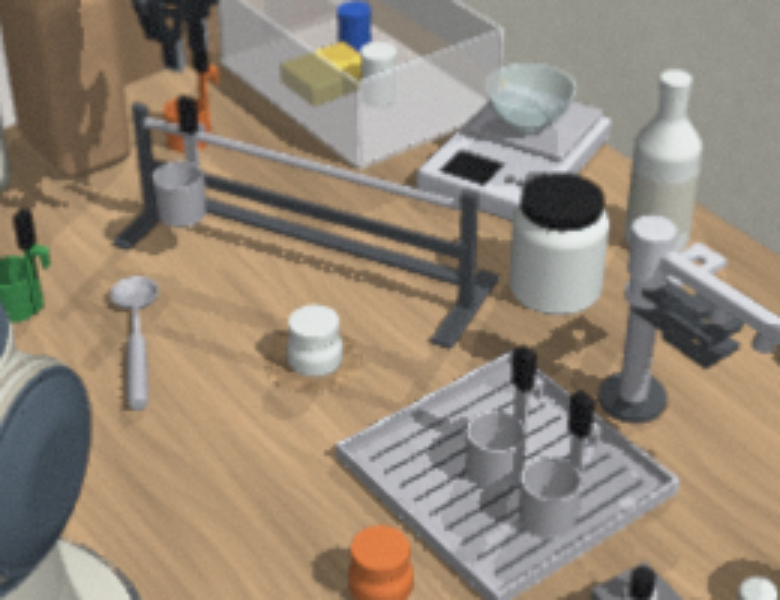

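Two dippers stand upright in the tray (cups at crop 495,445 and 550,490), the jar is on the mat (315,340), and the jaws are above d1 (187,115).

>>> drive_tool(
  moves="0 0 0 0.02 0.04 0.7 0.45;0 0 0 0 0 0.6 0.45;0 0 0 0 0 0.43 0.45;0 0 0 0 0 0.3 0.45;0 0 0 0 0 0 0.45;0 0 0 0 0 0 0;0 0 0 0 0 0 0;0 0 0 0 0 0 0;0 0 0 0 0 0 0",
  newtons=60,
)

```text
time_s: 34.25
eef_pos: [0.4503, 0.3876, 0.1753]
tool_rot: [0.001, 0.515, 0.857, 0.001]
force: [5.5, 2.8, 0.8]
width: 0.152
grasp_force: 58.8
```

>>> drive_tool(
  moves="0 0 0 0 0 -0.35 0;0 0 0 0 0 -0.45 0;0 0 0 0 -0.2 -0.1 0;0 0 0 0 -0.5 -0.25 0;0 0 0 0 -0.6 -0.35 0;0 0 0 0 -0.45 0 0;0 0 0 0 0 0 0",
)

```text
time_s: 35.12
eef_pos: [0.3853, 0.353, 0.2345]
tool_rot: [-0.0, 0.515, 0.857, -0.001]
force: [-0.2, 0.0, -1.2]
width: 0.151
grasp_force: 60.5
```

```bash
python3 - <<'E'
from h import *
go((.505,-.022,.25,1.3),(.505,-.022,.128,1.3))
E
```

```text
at [0.3853 0.353  0.2345] phi 28.02 tilt [-1.e-03 -7.e-04 -1.e+00] w 0.151 F [-0.2  0.  -1.2]
11 x  0 0 0.6072 -0.9023 0.0288 -0.0352
4 x  0 0 0.0000 0.0000 0.0000 0.7625
```

>>> drive_tool(
  moves="0 0 0.607 -0.902 0.029 -0.035 0;0 0 0.607 -0.902 0.029 -0.035 0;0 0 0.607 -0.902 0.029 -0.035 0;0 0 0.607 -0.902 0.029 -0.035 0;0 0 0.607 -0.902 0.029 -0.035 0;0 0 0.607 -0.902 0.029 -0.035 0;0 0 0.607 -0.902 0.029 -0.035 0;0 0 0.607 -0.902 0.029 -0.035 0;0 0 0.607 -0.902 0.029 -0.035 0;0 0 0.607 -0.902 0.029 -0.035 0;0 0 0.607 -0.902 0.029 -0.035 0;0 0 0 0 0 0.8 0;0 0 0 0 0 0.8 0;0 0 0 0 0 0.7 0;0 0 0 0 0 0.4 0;0 0 0 0 0 0.3 0;0 0 0 0 0 0 0",
)

```text
time_s: 37.25
eef_pos: [0.5066, -0.0208, 0.1292]
tool_rot: [-0.001, 0.699, 0.715, -0.0]
force: [0.3, 0.4, -1.2]
width: 0.151
grasp_force: 60.6
```

>>> drive_tool(
  moves="0 0 0 0 0 0.05 0;0 0 0 0 0 0.025 0;0 0 0 0 0 0.02 0;0 0 0 0 0 0 0",
)

```text
time_s: 37.75
eef_pos: [0.5077, -0.0209, 0.1267]
tool_rot: [0.001, 0.699, 0.715, 0.001]
force: [0.3, -0.1, 8.2]
width: 0.15
grasp_force: 61.9
```

>>> drive_tool(
  moves="0 0 0 0 0 -0.01 0.25;0 0 0 0 0 0 0.4;0 0 0 0 0 0 0.45;0 0 0 0 0 -0.5 0.5;0 0 0 0 0 -1 0.5;0 0 0 0 0 -1 0.5;0 0 0 0 0 -1 0.5;0 0 0 0 0 -1 0.5;0 0 0 0 0 -0.6 0.5;0 0 0 0 0 0 0.5",
)

```text
time_s: 39.0
eef_pos: [0.5076, -0.0209, 0.3319]
tool_rot: [0.001, 0.699, 0.715, 0.001]
force: [-0.4, 0.2, -0.9]
width: 0.495
grasp_force: 0.0
```

```bash
python3 - <<'E'
from h import *
np.set_printoptions(precision=4,suppress=True)
T=snap('top');S=snap('side')
for n,d in(('top',T),('side',S)): print(n,[(r['at'],round(r['confidence'],2),atz(d,r['at'],.243)) for r in manip.pinpoint(n,'swing_knob')[:3]])
print(proj(S,(.6585,-.274,.243)),proj(T,(.6585,-.274,.243)))
go((.6585,-.2736,.33,1))
cv2.imwrite('pics/top9.png',cv2.resize(T['color'][100:260,290:490],None,fx=4,fy=3.7))
E
```

```text
top [([406.4, 139.6], 0.66, array([ 0.662 , -0.2646,  0.243 ])), ([335.1, 214.2], 0.66, array([ 0.4698, -0.0704,  0.243 ]))]
side [([424.5, 210.0], 0.58, array([ 0.6625, -0.274 ,  0.243 ])), ([362.2, 321.8], 0.31, array([ 0.3059, -0.4276,  0.243 ]))]
[423.4266 210.6129] [409.9827 140.8486]
at [ 0.5065 -0.0207  0.3292] phi 1.28 tilt [-0.0019  0.0003 -1.    ] w 0.498 F [0.6 0.6 0.1]
9 x  0 0 0.0078 -0.7108 0.4080 -0.0021
```

View pics/top9.png

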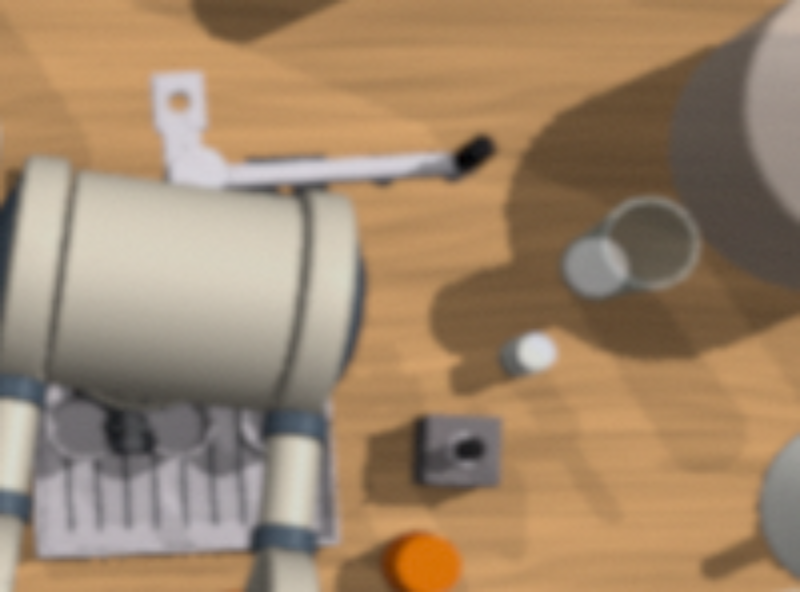

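The knob's top is at crop (482,150), matching the prediction, and the pin is upright in its block at (468,450). I'm moving to the knob, then checking the dippers before swinging.

>>> drive_tool(
  moves="0 0 0 -0.711 0.408 0 0.5;0 0 0 -0.711 0.408 0 0.5;0 0 0 -0.711 0.408 0 0.5;0 0 0 -0.711 0.408 0 0.5;0 0 0 -0.711 0.408 0 0.5;0 0 0 -0.711 0.408 0 0.5;0 0 0 -0.711 0.408 0 0.5;0 0 0 -0.711 0.408 0 0.5;0 0 0 -0.711 0.408 0 0.5;0 0 0 0 0 0 0.5;0 0 0 0 0 0 0.5",
)

```text
time_s: 40.58
eef_pos: [0.6592, -0.273, 0.3292]
tool_rot: [-0.001, 0.699, 0.715, -0.0]
force: [-0.9, -0.7, -0.5]
width: 0.5
grasp_force: 0.0
```

```bash
python3 - <<'E'
from h import *
S=snap('side'); cv2.imwrite('pics/side10.png',cv2.resize(S['color'][140:340,230:460],None,fx=3.4,fy=3))
go((.6585,-.2736,.226,1,4))
E
```

```text
at [ 0.6592 -0.2728  0.3297] phi 1.3 tilt [-1.1e-03  8.0e-04 -1.0e+00] w 0.501 F [-0.4  0.1  0.1]
4 x  0 0 0.0186 -0.0050 -0.0043 0.6479
```

View pics/side10.png

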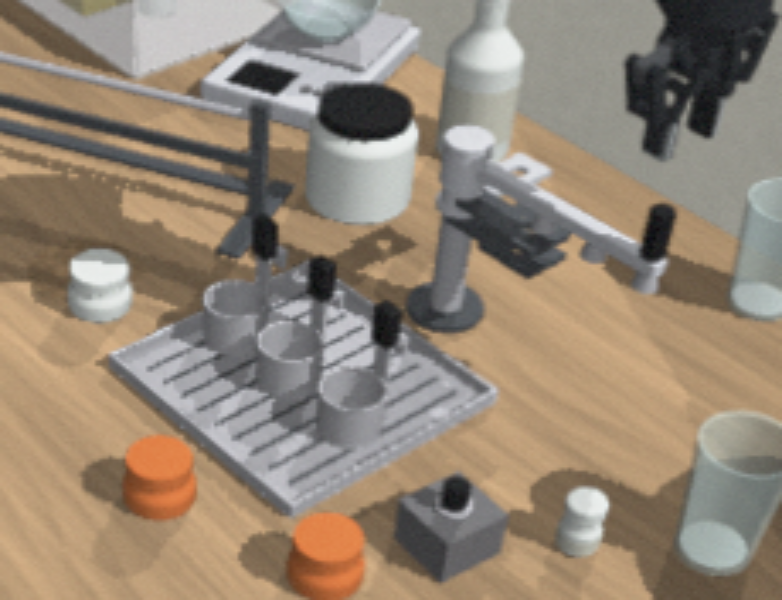

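All three dippers stand in the tray (grips at crop 265,237 / 322,278 / 386,322) and the jar is on the mat. I'm caging the knob loosely to swing the arm back.

>>> drive_tool(
  moves="0 0 0 0 0 0.7 0.5;0 0 0 0 0 0.7 0.5;0 0 0 0 0 0.6 0.5;0 0 0 0 0 0.58 0.45;0 0 0 0 0 0 0.33;0 0 0 0 0 0 0.33;0 0 0 0 0 0 0.33;0 0 0 0 0 0 0.33",
  newtons=20,
)

```text
time_s: 41.62
eef_pos: [0.6598, -0.2735, 0.2279]
tool_rot: [0.001, 0.699, 0.715, 0.0]
force: [0.1, 0.0, -0.2]
width: 0.331
grasp_force: 0.0
```

>>> drive_tool(
  moves="0 0 0.986 0.011 -0.318 0 0.33;0 0 0.986 0.011 -0.318 0 0.33;0 0 0.986 0.011 -0.318 0 0.33;0 0 0.986 0.011 -0.318 0 0.33;0 0 0.986 0.011 -0.318 0 0.33;0 0 0.986 0.011 -0.318 0 0.33;0 0 0.986 0.011 -0.318 0 0.33;0 0 0.986 0.011 -0.318 0 0.33;0 0 0.986 0.011 -0.318 0 0.33;0 0 0.986 0.011 -0.318 0 0.33;0 0 0.986 0.011 -0.318 0 0.33;0 0 0.986 0.011 -0.318 0 0.33;0 0 0.986 0.011 -0.318 0 0.33;0 0 0.986 0.011 -0.318 0 0.33;0 0 0.986 0.011 -0.318 0 0.33;0 0 0.986 0.011 -0.318 0 0.33;0 0 0.986 0.011 -0.318 0 0.33;0 0 0.986 0.011 -0.318 0 0.33;0 0 0.986 0.011 -0.318 0 0.33;0 0 0.986 0.011 -0.318 0 0.33",
)

```text
time_s: 44.12
eef_pos: [0.4749, -0.128, 0.2276]
tool_rot: [0.0, 0.994, 0.107, 0.0]
force: [0.1, 0.1, -0.4]
width: 0.328
grasp_force: 0.4
```

```bash
python3 - <<'E'
from h import *
go((.4685,-.0885,.226,-88.7))
E
```

```text
at [ 0.4749 -0.128   0.2276] phi -77.74 tilt [ 9.e-04 -5.e-04 -1.e+00] w 0.328 F [ 0.1  0.1 -0.4]
3 x  0 0 0.9136 -0.0032 -0.3343 0.0133
```

>>> drive_tool(
  moves="0 0 0.914 0 -0.33 0 0.33;0 0 0.914 0 -0.33 0 0.33;0 0 0.914 0 -0.28 0 0.33;0 0 0 0 -0.03 0 0.33;0 0 0 0 0 0 0.33",
)

```text
time_s: 44.75
eef_pos: [0.4691, -0.0902, 0.2273]
tool_rot: [0.0, 1.0, 0.013, 0.0]
force: [0.1, -0.1, 0.4]
width: 0.326
grasp_force: 0.0
```

>>> drive_tool(
  moves="0 0 0 0 -0.03 0 0.33;0 0 0 0 -0.03 0 0.33;0 0 0 0 -0.03 0 0.33;0 0 0 0 0 0 0.33",
)

```text
time_s: 45.25
eef_pos: [0.469, -0.0878, 0.2272]
tool_rot: [0.001, 1.0, 0.013, 0.0]
force: [-1.7, -16.6, -1.1]
width: 0.329
grasp_force: 8.0
```

The arm is pressed against its stop (16 N reaction). I'm releasing it and moving toward the pin.

>>> drive_tool(
  moves="0 0 0 0 0.09 0 0.5;0 0 0 0 0 0 0.5;0 0 0 0 0 -0.5 0.5;0 0 0 0 0 -1 0.5;0 0 0 0 0 -1 0.5;0 0 0 0 0 0 0.5",
)

```text
time_s: 46.0
eef_pos: [0.4701, -0.0902, 0.3297]
tool_rot: [0.001, 1.0, 0.013, 0.002]
force: [-0.7, 0.3, -1.0]
width: 0.501
grasp_force: 0.0
```

```bash
python3 - <<'E'
from h import *
go((.457,-.299,.25,1.3,23),(.457,-.299,.12,1.3))
E
```

```text
at [ 0.4701 -0.0902  0.3297] phi -88.56 tilt [ 0.0048 -0.0013 -1.    ] w 0.501 F [-0.7  0.3 -1. ]
23 x  0 0 -0.9767 -0.1877 0.1689 0.0866
4 x  0 0 0.0000 0.0000 0.0000 0.8125
```

>>> drive_tool(
  moves="0 0 -0.977 -0.188 0.169 0.087 0.5;0 0 -0.977 -0.188 0.169 0.087 0.5;0 0 -0.977 -0.188 0.169 0.087 0.5;0 0 -0.977 -0.188 0.169 0.087 0.5;0 0 -0.977 -0.188 0.169 0.087 0.5;0 0 -0.977 -0.188 0.169 0.087 0.5;0 0 -0.977 -0.188 0.169 0.087 0.5;0 0 -0.977 -0.188 0.169 0.087 0.5;0 0 -0.977 -0.188 0.169 0.087 0.5;0 0 -0.977 -0.188 0.169 0.087 0.5;0 0 -0.977 -0.188 0.169 0.087 0.5;0 0 -0.977 -0.188 0.169 0.087 0.5;0 0 -0.977 -0.188 0.169 0.087 0.5;0 0 -0.977 -0.188 0.169 0.087 0.5;0 0 -0.977 -0.188 0.169 0.087 0.5;0 0 -0.977 -0.188 0.169 0.087 0.5;0 0 -0.977 -0.188 0.169 0.087 0.5;0 0 -0.977 -0.188 0.169 0.087 0.5;0 0 -0.977 -0.188 0.169 0.087 0.5;0 0 -0.977 -0.188 0.169 0.087 0.5",
)

```text
time_s: 48.5
eef_pos: [0.4379, -0.2742, 0.2564]
tool_rot: [-0.001, 0.768, 0.641, -0.0]
force: [-0.6, 0.1, -0.4]
width: 0.499
grasp_force: 0.0
```

>>> drive_tool(
  moves="0 0 -0.977 -0.188 0.169 0.087 0.5;0 0 -0.977 -0.188 0.169 0.087 0.5;0 0 -0.977 -0.188 0.169 0.087 0.5;0 0 0 0 0 0.8 0.5;0 0 0 0 0 0.8 0.5;0 0 0 0 0 0.8 0.5;0 0 0 0 0 0.5 0.5;0 0 0 0 0 0.3 0.5;0 0 0 0 0 0 0.5",
)

```text
time_s: 49.62
eef_pos: [0.4553, -0.2986, 0.1183]
tool_rot: [-0.001, 0.699, 0.715, -0.0]
force: [-0.1, -0.4, 0.5]
width: 0.496
grasp_force: 0.0
```

```bash
python3 - <<'E'
from h import *
np.set_printoptions(precision=4,suppress=True)
S=snap('side')
# dark pin-grip top location in side picture, and fork hole / hinge in same picture
for l in('pin','fork_hole','lug_hole','swing_hinge','swing_knob'): print(l,[(r['at'],round(r['confidence'],2)) for r in manip.pinpoint('side',l)[:2]])
print(proj(S,(.457,-.299,.078)))
go((.457,-.299,.078,1.3,1))
cv2.imwrite('pics/side11.png',np.hstack([cv2.resize(S['color'][150:240,320:420],(400,360),interpolation=cv2.INTER_CUBIC),cv2.resize(S['color'][250:340,310:410],(400,360),interpolation=cv2.INTER_CUBIC)]))
E
```

```text
pin [([361.1, 307.1], 0.66), ([313.9, 265.0], 0.26)]
fork_hole []
lug_hole []
swing_hinge [([367.2, 192.6], 0.7), ([400.9, 319.9], 0.28)]
swing_knob [([314.2, 200.6], 0.71)]
[363.8005 300.9097]
at [ 0.4559 -0.2992  0.1198] phi 1.32 tilt [ 0.0009 -0.0008 -1.    ] w 0.497 F [-0.7  0.6 -0.8]
1 x  0 0 0.0041 0.0049 0.0265 1.0438
```

View pics/side11.png

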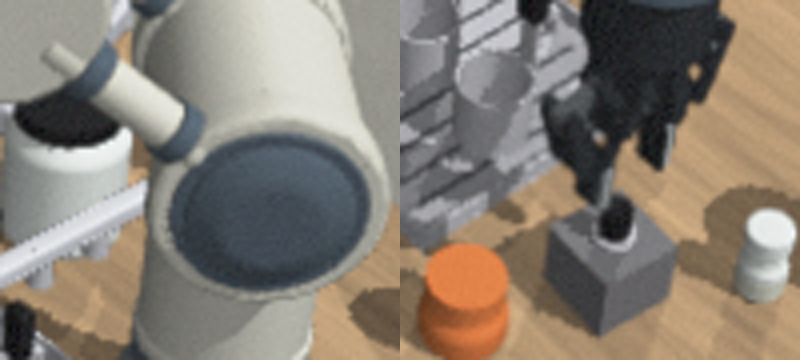

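The fingers straddle the pin's grip (right panel 616,208, which is pixel 364,302, as predicted). The fork is hidden by the robot. Gripping the pin.

>>> drive_tool(
  moves="0 0 0 0 0.03 0.5 0.45;0 0 0 0 0 0.35 0.45;0 0 0 0 0 0.2 0.45;0 0 0 0 0 0 0.45;0 0 0 0 0 0 0;0 0 0 0 0 0 0;0 0 0 0 0 0 0;0 0 0 0 0 0 0",
  newtons=40,
)

```text
time_s: 50.92
eef_pos: [0.4571, -0.2991, 0.0776]
tool_rot: [0.0, 0.699, 0.715, 0.0]
force: [-0.8, 0.7, 7.0]
width: 0.218
grasp_force: 39.1
```

>>> drive_tool(
  moves="0 0 0 0 0 -0.4 0;0 0 0 0 0 -0.8 0;0 0 0 0 0 -1 0;0 0 0 0 0 -1 0;0 0 0 0 0 -1 0;0 0 0 0 0 -0.6 0;0 0 0 0 0 0 0",
)

```text
time_s: 51.8
eef_pos: [0.4574, -0.2994, 0.2717]
tool_rot: [0.002, 0.699, 0.715, 0.0]
force: [-0.3, -0.2, -1.6]
width: 0.215
grasp_force: 39.1
```

```bash
python3 - <<'E'
from h import *
go((.6555,-.160,.236,1.3))
E
```

```text
at [ 0.4574 -0.2994  0.2717] phi 1.32 tilt [ 0.0033 -0.0027 -1.    ] w 0.215 F [-0.3 -0.2 -1.6]
7 x  0 0 0.0007 0.4814 0.7185 0.1276
```

>>> drive_tool(
  moves="0 0 0 0.481 0.718 0.127 0;0 0 0 0.481 0.718 0.127 0;0 0 0 0.481 0.718 0.127 0;0 0 0 0.481 0.718 0.127 0;0 0 0 0.481 0.718 0.127 0;0 0 0 0.481 0.718 0.127 0;0 0 0 0.481 0.718 0.127 0;0 0 0 0 0 0 0;0 0 0 0 0 0 0",
)

```text
time_s: 52.92
eef_pos: [0.6541, -0.1597, 0.2329]
tool_rot: [-0.001, 0.699, 0.715, -0.0]
force: [-0.2, -1.1, -0.5]
width: 0.22
grasp_force: 39.3
```

```bash
python3 - <<'E'
from h import *
np.set_printoptions(precision=1,suppress=True)
S=snap('side'); T=snap('top'); p=cur()[0]; go()
tip=p-[0,0,.0716]; H=np.array([.6538,-.0893])
print('S tip',proj(S,tip),'flange',proj(S,p-[0,0,.0276]),'hole',proj(S,(.6555,-.160,.152)))
print('T hole',proj(T,(.6555,-.160,.152)))
# plate corners expected, station frame yaw 1.3
c,s=np.cos(.0227),np.sin(.0227)
for nm,d in(('S',S),('T',T)):
    print(nm,[proj(d,(.6555+c*a-s*b,-.16+s*a+c*b,.152)) for a in(-.022,.022) for b in(-.0275,.0275)])
t1=cv2.imread('pics/top1.png'); s1=cv2.imread('pics/side1.png')
r=lambda im,y,x,h,w:cv2.resize(im[y:y+h,x:x+w],(400,300),interpolation=cv2.INTER_CUBIC)
cv2.imwrite('pics/fin.png',np.vstack([np.hstack([r(S['color'],185,340,60,80),r(S['color'],155,320,90,120)]),np.hstack([r(t1,130,330,45,60),r(s1,190,350,45,60)])]))
E
```

```text
at [ 0.7 -0.2  0.2] phi 1.28 tilt [-0.  0. -1.] w 0.219 F [-0.5 -0.  -1. ]
S tip [384.3 213.4] flange [386.4 200.3] hole [384.1 216. ]
T hole [361.4 149.5]
S [array([386.1, 224.6]), array([371. , 214.1]), array([397.4, 217.9]), array([382.2, 207.8])]
T [array([371.6, 156.9]), array([352.1, 157.6]), array([370.7, 141.4]), array([351.2, 142.2])]
```

View pics/fin.png

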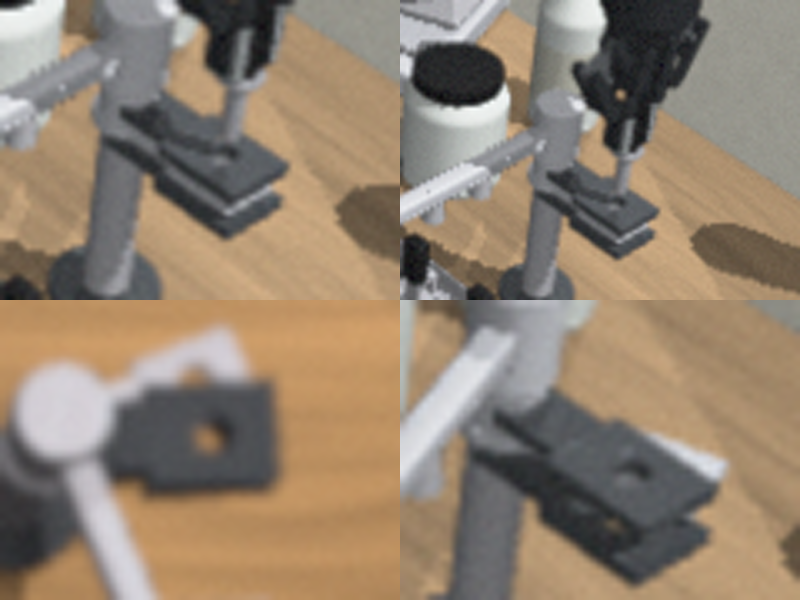

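The pin's tip (top-left panel 230,145) hangs right over the fork's hole (225,155), and the lug shows between the plates. I'm triangulating the hole from the first pictures.

```bash
python3 - <<'E'
from h import *
S=snap('side');T=snap('top')
print(tri(S,(384.8,215.4),T,(361.5,150.0)), atz(S,(384.8,215.4),.152),atz(T,(361.5,150),.152))
go((.6556,-.159,.216,1.3,5))
E
```

```text
(array([ 0.6547541 , -0.16066568,  0.15457876]), np.float64(0.0029258101303228728)) [ 0.65873642 -0.15928143  0.152     ] [ 0.65409969 -0.16013622  0.152     ]
at [ 0.6543 -0.1603  0.2337] phi 1.27 tilt [-0.e+00 -1.e-04 -1.e+00] w 0.22 F [-0.2  0.3 -1.1]
5 x  0 0 -0.0016 0.0062 0.0069 0.0886
```

>>> drive_tool(
  moves="0 0 0 0.02 0.03 0 0;0 0 0 0 0 0.1 0;0 0 0 0 0 0.1 0;0 0 0 0 0 0.1 0;0 0 0 0 0 0 0",
)

```text
time_s: 53.75
eef_pos: [0.6558, -0.1588, 0.221]
tool_rot: [-0.0, 0.699, 0.715, -0.0]
force: [-0.2, 0.2, -0.3]
width: 0.222
grasp_force: 39.3
```

Tip is about 3 mm below the plate's top with no force: it is in the hole. Continuing in small steps.

>>> drive_tool(
  moves="0 0 0 0 0 0.08 0;0 0 0 0 0 0.07 0;0 0 0 0 0 0 0",
)

```text
time_s: 54.12
eef_pos: [0.6558, -0.1588, 0.2152]
tool_rot: [-0.0, 0.699, 0.715, -0.0]
force: [-1.0, -0.3, -1.4]
width: 0.22
grasp_force: 39.2
```

>>> drive_tool(
  moves="0 0 0 0 0 0.07 0;0 0 0 0 0 0.07 0;0 0 0 0 0 0.07 0;0 0 0 0 0 0 0",
)

```text
time_s: 54.62
eef_pos: [0.6558, -0.1588, 0.2067]
tool_rot: [-0.0, 0.699, 0.715, -0.0]
force: [-2.1, 1.3, -2.1]
width: 0.215
grasp_force: 39.1
```

>>> drive_tool(
  moves="0 0 0 0 0 0.07 0;0 0 0 0 0 0.07 0;0 0 0 0 0 0.07 0;0 0 0 0 0 0.07 0;0 0 0 0 0 0 0",
)

```text
time_s: 55.25
eef_pos: [0.6558, -0.1588, 0.1955]
tool_rot: [-0.0, 0.699, 0.715, -0.0]
force: [-3.5, 1.5, -1.9]
width: 0.217
grasp_force: 39.2
```

>>> drive_tool(
  moves="0 0 0 0 -0.015 0.07 0;0 0 0 0 0 0.07 0;0 0 0 0 0 0.07 0;0 0 0 0 0 0.07 0;0 0 0 0 0 0 0",
)

```text
time_s: 55.88
eef_pos: [0.6554, -0.1589, 0.1844]
tool_rot: [-0.0, 0.699, 0.715, -0.0]
force: [-1.9, 1.4, -2.2]
width: 0.219
grasp_force: 39.2
```

>>> drive_tool(
  moves="0 0 0 0 0 0.06 0;0 0 0 0 0 0.04 0;0 0 0 0 0 0.03 0;0 0 0 0 0 0 0",
)

```text
time_s: 56.38
eef_pos: [0.6554, -0.1589, 0.1797]
tool_rot: [0.0, 0.699, 0.715, 0.0]
force: [-1.9, 3.8, 3.3]
width: 0.215
grasp_force: 39.7
```

>>> drive_tool(
  moves="0 0 0 0 0 0.02 0;0 0 0 0 0 0 0",
)

```text
time_s: 56.62
eef_pos: [0.6554, -0.1588, 0.1796]
tool_rot: [0.0, 0.699, 0.715, 0.0]
force: [-5.5, 4.2, 12.0]
width: 0.217
grasp_force: 40.7
```

Seated, with a 12 N reaction at the predicted height. I'm releasing the pin and retreating.

>>> drive_tool(
  moves="0 0 0 0 0 0 0.28;0 0 0 0 0 0 0.35;0 0 0 0 0 0 0.45;0 0 0 0 0 -0.3 0.45;0 0 0 0 0 -0.6 0.45;0 0 0 0 0 -1 0.45;0 0 0 0 0 -1 0.45;0 0 0 -0.6 0 -0.8 0.45;0 0 0 -1 0 0 0.45;0 0 0 -1 0 0 0.45;0 0 0 -1 0 0 0.45;0 0 0 -1 0 0 0.45;0 0 0 -1 0 0 0.45;0 0 0 0 0 0 0.45",
)

```text
time_s: 58.38
eef_pos: [0.6599, -0.3858, 0.3268]
tool_rot: [0.0, 0.7, 0.714, -0.0]
force: [-0.8, 0.6, -1.1]
width: 0.447
grasp_force: 0.0
```

```bash
python3 - <<'E'
from h import *
np.set_printoptions(precision=3,suppress=True)
S=snap('side'); go()
P={'jar':(.4375,.144,.0015),'pin':(.655,-.16,.152),'swing_knob':(.4685,-.092,.243),'dipper':None}
for l in('jar','pin','swing_knob','dipper_1'):
    q=P.get(l); print(l,None if q is None else proj(S,q),[(np.round(r['at'],1).tolist(),round(r['confidence'],2)) for r in manip.pinpoint('side',l)[:6]])
for y in(-.163,-.092,-.021): print('dip pred',proj(S,(.4785,y,.006)))
# jar change check against the picture taken before the swing: cap centroid
hsv=cv2.cvtColor(S['color'],cv2.COLOR_BGR2HSV)[205:240,240:270]; m=(hsv[...,2]>170)&(hsv[...,1]<40); ys,xs=np.nonzero(m); print('jar white',xs.mean()+240,ys.mean()+205,m.sum())
print('dark pin grip?',proj(S,(.655,-.16,.18)),S['color'][196:214:3,386])
E
```

```text
at [ 0.66  -0.384  0.327] phi 1.22 tilt [ 0. -0. -1.] w 0.45 F [ 0.2  0.7 -0. ]
jar [254.384 230.36 ] [([275.9, 306.5], 0.95), ([325.3, 331.6], 0.73), ([259.0, 237.7], 0.71)]
pin [384.017 216.072] [([382.1, 216.1], 0.43)]
swing_knob [315.403 202.389] [([315.9, 200.6], 0.74)]
dipper_1 None [([329.2, 283.8], 0.9), ([209.3, 157.3], 0.79), ([298.3, 253.5], 0.78), ([316.1, 266.6], 0.74)]
dip pred [331.522 283.865]
dip pred [314.634 268.596]
dip pred [298.763 254.224]
jar white 255.83168316831683 228.7029702970297 101
dark pin grip? [385.336 207.885] [[124 161 192]
 [119 154 184]
 [120 153 186]
 [ 94 115 136]
 [ 43  42  43]
 [ 31  32  31]]
```

The pin, knob and dippers agree with their targets, but the jar detection is off. I'm measuring the jar numerically.

```bash
python3 - <<'E'
from h import *
np.set_printoptions(precision=4,suppress=True)
S=snap('side');T=snap('top')
old=cv2.imread('pics/side10.png'); new=cv2.resize(S['color'][140:340,230:460],None,fx=3.4,fy=3)
def white(im,x0,y0,x1,y1,v=135,s=45):
    h=cv2.cvtColor(im[y0:y1,x0:x1],cv2.COLOR_BGR2HSV); m=((h[...,2]>v)&(h[...,1]<s)).astype(np.uint8)
    n,l,st,c=cv2.connectedComponentsWithStats(m); k=1+np.argmax(st[1:,4]); return st[k]+[x0,y0,0,0,0],c[k]+[x0,y0]
print('old',white(old,10,200,180,400)); print('new',white(new,10,200,180,400))
r=white(T['color'],225,190,300,260); print('top',r,atz(T,r[1],.05),'expected px',proj(T,(.4375,.144,.0535)))
r=white(S['color'],235,200,290,255); print('side',r,'expected',proj(S,(.4375,.144,.028)),atz(S,r[1],.028))
for n in('top','side'): print(n,[(np.round(r['at'],1),round(r['confidence'],2)) for l in('jar','cork_mat') for r in manip.look_for(n,l)[:4]])
E
```

```text
old (array([  69,  250,   64,   73, 3668]), array([101.7696, 284.9815]))
new (array([  69,  248,   59,   72, 3015]), array([ 98.0285, 281.4179]))
top (array([266, 228,  17,  18, 245]), array([273.951 , 236.9633])) [0.4183 0.092  0.05  ] expected px [256.2447 230.833 ]
side (array([250, 223,  18,  24, 295]), array([258.5153, 233.6407])) expected [254.081  223.6997] [0.4229 0.0993 0.028 ]
top [(array([272.2, 235.9]), 0.58), (array([201.6, 269.7]), 0.71), (array([251.9, 225.9]), 0.62), (array([336.7, 150.2]), 0.46)]
side [(array([274.9, 300.9]), 0.71), (array([323.8, 324.9]), 0.69), (array([263.3, 234.2]), 0.67), (array([245.9, 228.5]), 0.72)]
```

The jar was knocked off the mat's centre, to about (0.42, 0.095), while the robot was away. I'm picking it up again.

```bash
python3 - <<'E'
from h import *
np.set_printoptions(precision=4,suppress=True)
S=snap('side');T=snap('top')
def white(im,x0,y0,x1,y1,v=135,s=45):
    h=cv2.cvtColor(im[y0:y1,x0:x1],cv2.COLOR_BGR2HSV); m=((h[...,2]>v)&(h[...,1]<s)).astype(np.uint8)
    n,l,st,c=cv2.connectedComponentsWithStats(m); k=1+np.argmax(st[1:,4]); return c[k]+[x0,y0]
t=white(T['color'],225,190,300,260); s=white(S['color'],235,200,290,255)
print(tri(S,s,T,t))
# calibrate same blob method with the jar's known first place in the first pictures (tray, grasped x .447)
S1=dict(S,color=cv2.imread('pics/side1.png'));T1=dict(T,color=cv2.imread('pics/top1.png'))
# rendered check: project a synthetic jar silhouette and compare centroids
def sil(d,x,y,z0):
    P=[];out=np.zeros((420,560),np.uint8)
    for r,za,zb in((.028,0,.036),(.025,.036,.052)):
        pts=np.array([proj(d,(x+r*np.cos(a),y+r*np.sin(a),z0+z)) for z in(za,zb) for a in np.linspace(0,6.28,24)])
        big=cv2.convexHull((pts*16).astype(np.int32)); cv2.fillConvexPoly(out,big,1,shift=4)
    ys,xs=np.nonzero(out); return np.array([xs.mean(),ys.mean()]),len(xs)
from scipy.optimize import least_squares
f=lambda p:np.r_[sil(S,*p,0.001)[0]-s,sil(T,*p,0.001)[0]-t]
r=least_squares(f,(.42,.095),diff_step=.02); print(r.x,f(r.x),sil(S,*r.x,0)[1],sil(T,*r.x,0)[1])
go((.60,-.20,.36,1.3),(r.x[0],r.x[1],.20,1.3),(r.x[0],r.x[1],.038,1.3))
E
```

```text
(array([0.4186, 0.0924, 0.0356]), np.float64(0.00014167944531130906))
[0.4207 0.0957] [ 0.0154  1.8851 -1.0841 -0.5792] 459 304
at [ 0.6606 -0.3826  0.3268] phi 1.33 tilt [-0.  0. -1.] w 0.449 F [-0.2  0.1 -0.1]
6 x  0 0 0.0012 0.7666 -0.2348 -0.1385
11 x  0 0 0.0000 0.6810 -0.3921 0.3636
5 x  0 0 0.0000 0.0000 0.0000 0.8100
```

```bash
python3 - <<'E'
from h import *
go((.419,.093,.33,1.3),(.419,.093,.0375,1.3))
E
```

```text
at [ 0.6606 -0.3826  0.3268] phi 1.33 tilt [-0.  0. -1.] w 0.449 F [-0.2  0.1 -0.1]
15 x  0 0 0.0005 0.8018 -0.3843 -0.0054
9 x  0 0 0.0000 0.0000 0.0000 0.8125
```

>>> drive_tool(
  moves="0 0 0 0.802 -0.384 -0.01 0.6;0 0 0 0.802 -0.384 -0.01 0.6;0 0 0 0.802 -0.384 -0.01 0.8;0 0 0 0.802 -0.384 -0.01 1;0 0 0 0.802 -0.384 0 1;0 0 0 0.802 -0.384 0 1;0 0 0 0.802 -0.384 0 1;0 0 0 0.802 -0.384 0 1;0 0 0 0.802 -0.384 0 1;0 0 0 0.802 -0.384 0 1;0 0 0 0.802 -0.384 0 1;0 0 0 0.802 -0.384 0 1;0 0 0 0.802 -0.384 0 1;0 0 0 0.802 -0.384 0 1;0 0 0 0.802 -0.384 0 1;0 0 0 0 0 0 1;0 0 0 0 0 0 1",
)

```text
time_s: 61.15
eef_pos: [0.4194, 0.0928, 0.3285]
tool_rot: [0.0, 0.699, 0.715, 0.0]
force: [-0.3, 0.7, 0.5]
width: 1.003
grasp_force: 0.0
```

```bash
python3 - <<'E'
from h import *
S=snap('side'); im=S['color'][200:255,235:290]; h=cv2.cvtColor(im,cv2.COLOR_BGR2HSV); m=((h[...,2]>135)&(h[...,1]<45)).astype(np.uint8)
n,l,st,c=cv2.connectedComponentsWithStats(m); k=1+np.argmax(st[1:,4]); print(c[k]+[235,200],st[k],atz(S,c[k]+[235,200],.0356))
go((.419,.093,.0385,1.3))
E
```

```text
[259.67318436 234.39106145] [ 16  23  18  24 358] [0.4190366  0.08739363 0.0356    ]
at [0.4195 0.0925 0.3284] phi 1.3 tilt [ 4.e-04 -2.e-04 -1.e+00] w 0.998 F [ 0.6 -0.4  0.1]
9 x  0 0 0.0001 0.0014 -0.0014 0.8054
```

>>> drive_tool(
  moves="0 0 0 0 0 0.9 1;0 0 0 0 0 0.9 1;0 0 0 0 0 0.9 1;0 0 0 0 0 0.9 1;0 0 0 0 0 0.9 1;0 0 0 0 0 0.9 1;0 0 0 0 0 0.8 1;0 0 0 0 0 0.6 1;0 0 0 0 0 0.4 1;0 0 0 0 0 0 1;0 0 0 0 0 0 0;0 0 0 0 0 0 0;0 0 0 0 0 0 0;0 0 0 0 0 0 0;0 0 0 0 0 0 0",
  newtons=30,
)

```text
time_s: 63.08
eef_pos: [0.4197, 0.0929, 0.0413]
tool_rot: [0.001, 0.699, 0.715, 0.001]
force: [-0.3, -2.3, 13.6]
width: 0.608
grasp_force: 30.5
```

```bash
python3 - <<'E'
from h import *
p=cur()[0]
go((p[0],p[1],.08,1.3),(.4375,.144,.08,1.3,3),(.4375,.144,p[2]+.001,1.3,2))
E
```

```text
at [0.4197 0.0929 0.0413] phi 1.32 tilt [ 0.0019  0.     -1.    ] w 0.608 F [-0.3 -2.3 13.6]
2 x  0 0 0.0025 0.0000 0.0000 -0.4836
3 x  0 0 0.0000 0.4226 0.1578 -0.0000
2 x  0 0 0.0000 0.0000 0.0000 0.4711
```

>>> drive_tool(
  moves="0 0 0 0 0 -0.48 0;0 0 0 0 0 -0.48 0;0 0 0 0.423 0.158 0 0;0 0 0 0.423 0.158 0 0;0 0 0 0.423 0.158 0 0;0 0 0 0 0 0 0;0 0 0 0 0 0.5 0;0 0 0 0 0 0.3 0;0 0 0 0 0 0.1 0;0 0 0 0 0 0 0",
)

```text
time_s: 64.32
eef_pos: [0.4366, 0.1441, 0.0427]
tool_rot: [-0.0, 0.699, 0.715, -0.0]
force: [-0.2, 0.9, -1.0]
width: 0.605
grasp_force: 31.4
```

>>> drive_tool(
  moves="0 0 0 0 0 0.025 0;0 0 0 0 0 0.025 0;0 0 0 0 0 0 0",
)

```text
time_s: 64.7
eef_pos: [0.437, 0.1443, 0.0418]
tool_rot: [0.0, 0.699, 0.715, 0.0]
force: [-5.0, 3.7, 31.3]
width: 0.599
grasp_force: 37.8
```

>>> drive_tool(
  moves="0 0 0 0 0 -0.02 0;0 0 0 0 0 0 0.75;0 0 0 0 0 0 0.9;0 0 0 0 0 0 1;0 0 0 0 0 -0.6 1;0 0 0 0 0 -1 1;0 0 0 0 0 -1 1;0 0 0 0 0 -1 1;0 0 0 0 0 -1 1;0 0 0 0 0 -1 1;0 0 0 0 0 -1 1;0 0 0 -0.9 0 0 1;0 0 0 -0.9 0 0 1;0 0 0 -0.9 0 0 1;0 0 0 -0.9 0 0 1;0 0 0 0 0 0 1;0 0 0 0 0 0 1",
)

```text
time_s: 66.82
eef_pos: [0.4401, 0.0004, 0.3054]
tool_rot: [-0.0, 0.699, 0.715, -0.0]
force: [-0.5, 0.2, 0.3]
width: 1.003
grasp_force: 0.0
```

```bash
python3 - <<'E'
from h import *
np.set_printoptions(precision=4,suppress=True)
go()
S=snap('side');T=snap('top')
def white(im,x0,y0,x1,y1,v=135,s=45):
    h=cv2.cvtColor(im[y0:y1,x0:x1],cv2.COLOR_BGR2HSV); m=((h[...,2]>v)&(h[...,1]<s)).astype(np.uint8)
    n,l,st,c=cv2.connectedComponentsWithStats(m); k=1+np.argmax(st[1:,4]); return c[k]+[x0,y0],st[k]
s,a=white(S['color'],225,190,290,255);t,b=white(T['color'],225,190,300,260); print(s,a,t,b,tri(S,s,T,t))
for l in('jar','pin','fork_hole','swing_knob','dipper_1','cork_mat'): print(l,[(np.round(r['at'],1).tolist(),round(r['confidence'],2)) for r in manip.pinpoint('side',l)[:5]])
E
```

```text
at [0.4401 0.0004 0.3054] phi 1.28 tilt [-0.0004  0.0003 -1.    ] w 1.003 F [-0.5  0.2  0.3]
[255.1349 222.4516] [ 21  21  18  24 341] [289.838  212.5733] [ 55   0  20  47 778] (array([0.4466, 0.0665, 0.0893]), np.float64(0.09255308197641268))
jar [([273.5, 305.8], 0.65), ([324.8, 331.3], 0.65), ([253.7, 226.4], 0.6)]
pin [([382.8, 214.2], 0.44)]
fork_hole [([382.8, 216.5], 0.68), ([387.4, 219.5], 0.29)]
swing_knob [([314.3, 200.7], 0.91)]
dipper_1 [([331.3, 279.8], 0.91), ([153.9, 213.3], 0.91), ([314.2, 265.8], 0.88), ([300.6, 255.1], 0.69), ([207.0, 156.6], 0.64)]
cork_mat [([249.0, 230.6], 0.83)]
```

```bash
python3 -c "
from plant import manip; print(manip.job_done())"
```

```text
the job is handed in; nothing more can be done
None
```

The job is handed in with all the steps done: the arm swung clear, the jar on the cork mat, all three dippers standing in the tray, the arm back at its stop and the pin seated on the fork; the jar was knocked off the mat while I was working, and since I missed it in the picture before the arm swung back, I put it back on the mat only at the end, after seating the pin.

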